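Sort the salvaged drive parts on the cabinet top

ROBOT

A 7-joint arm with a two-finger parallel gripper is mounted at the origin on the work surface. World frame = base frame: x ahead of the robot, y to its left, z up, the work surface at z = 0. Lengths are in m, angles in degrees, forces in N, time in s.
With the tool pointing down it reaches from about 0.425 to 0.875 m from the base axis. Payload 4.7 kg.
Tool frame: the origin (TCP) lies between the finger pads; the fingertips stand 25 mm ahead of it and the grasp point (between the pads) lies 6 mm ahead of it (env.tip_reach is the distance from the TCP to the fingertips, in m); z points along the fingers, y is the direction in which the jaws open and shut (so a half turn about z gives the same grasp; the last joint's range is limited). The gripper opens to 87 mm and grips with 3 to 60 N. Pads are 19 mm wide; open, the fingers measure 117 mm over their backs; the gripper's body (75 mm by 190 mm) begins 51 mm behind the grasp point.
Start: joints at [-72.473, 18.392, -4.016, 83.108, 1.295, 78.541, -3.26], TCP at [0.187, 0.623, 0.248] pointing down, gripper open.
Joint ranges: [-163.93, 163.93], [-17.29, 119.83], [-79.2, 71.16], [3.27, 140.29], [-89.18, 269.18], [5.43, 117.66], [-154.24, 154.24]. Speed limits (degrees/s): [147.25, 147.25, 180, 180, 180, 180, 180].

INTERFACE

Orientations are given as [roll, pitch, yaw] about the fixed x, y, z axes, in that order (R = Rz(yaw) Ry(pitch) Rx(roll)).
In Python, from cell import env, viewer, job gives the robot as it stands.
- The arm moves only by the tool move_arm, never from a script. Its argument "steps" is a list of rows, each a list of 7 numbers: the finger opening in cm, from 0 to 8.7, then the shift along the tool's x, y, z in cm, then the turn, a rotation vector about the tool's x, y, z in rad. In form: [[fingers, tx, ty, tz, wx, wy, wz], ...]. A call has 1 to 5 rows; each row shifts and turns the commanded pose from where the row before left it, along the tool's axes as they then stand; what a row does not reach is not made up. A row lasts 1/12 s, in which the tool goes at most 41.7 mm and 7.16 degrees, less where a joint would pass 70% of its speed; a pose out of reach is approached as far as the arm can. A call is refused whole if a number of a shift passes 4.17 or a number of a turn 0.125, either way. A call with a gripper value outside its range is refused whole. The fingers move at their own pace and stop on an object; "force" is the grip in N (left out, the last holds). Time passes only in rows, so rows that do not move let the fingers close. It gives the time, the measured TCP pose, the force and the opening at its end, in the units of the state.
- env.get_obs(): the state, without advancing time (a new reading comes with each control period).
- viewer.read_camera(name): name is "side" or "top" or "wrist"; returns a dict with "img" (420x560x3 uint8, red, green, blue), "vfov" (degrees; the focal length in pixels is half the picture's height over the tangent of half this angle, whatever the lens; pixels are square), "cx", "cy" (the principal point, pixels), "extrinsics" (4x4, takes a point from world to camera coordinates); the wrist camera has in their place "mount" (4x4, takes a point from camera to tool coordinates, whose origin is the TCP and whose axes are the flange's). Camera axes: x right, y down, z forward; pixel columns grow to the right and rows downward; lengths in m; the calibration is good to about 2 mm. The wrist camera is an equidistant fisheye: a pixel r from the principal point sees the ray r / f radians off the axis. A picture is of the moment at which its call begins: read the wrist's pose just before it. There is no depth.
- job.sign_off(): hands the job in, once; it reports no verdict.
The state is a dict: "time_s": time; "qpos": joint angles; "joint_velocities": joint speeds; "effort": joint torques, N m; "tool_pos": TCP position; "tool_rot": TCP orientation; "force": force on the tool from outside, world axes, zero at the start; "wrist_torque": the same for the moment, N m; "grip_width": finger opening in m.
Only numpy, scipy, OpenCV 4.12 (cv2) and the standard library are available. Lean on these libraries where they do the work, as an engineer would, in place of code of your own. Each camera call takes 0.05 s, during which the arm holds its last target.

TASK

Sort the loose parts into their trays: both ring magnets go in the round dish first, because they are a danger to the diskettes; only then put the two finned heat sinks in the long rectangular tray and the vault key in the small rectangular tray. Set every part down gently without dropping it, lying flat on the bottom of its tray with nothing stacked and the heat sinks' fins up. Leave the two diskettes where they lie.

Things in the scene. Friction and masses are not known exactly. Their poses are not given: they have to be found in the camera images.
- magnet_large: larger dark grey ceramic ring magnet lying flat: outside diameter 44 mm, hole 20 mm, height 16 mm, about 90 g, not magnetic in the simulation. Origin: centre of its underside; z up.
- magnet_small: smaller dark grey ceramic ring magnet lying flat: outside diameter 34 mm, hole 15 mm, height 16 mm, about 55 g, not magnetic in the simulation. Origin: centre of its underside; z up.
- sink_long: oblong black anodised aluminium heat sink, fins up: 50 mm along its x (the fins run along x), 36 mm along its y, 22 mm high, about 60 g. It can be gripped across y on the flat outer fins. Origin: centre of its underside; z up.
- sink_square: square black anodised aluminium heat sink, fins up: 34 by 34 mm, fins along its x, 22 mm high, about 45 g. Origin: centre of its underside; z up.
- vault_key: round (tubular) key lying flat: a black disc-shaped head of diameter 26 mm and 8 mm thick, and a chrome barrel of diameter 8 mm that points along the key's +x to 43 mm from the head's centre; total length 56 mm, about 25 g. The head can be gripped across y. Origin: centre of the head's underside; z up.
- magnet_dish: round shallow steel dish for the magnets, fixed: outside diameter 132 mm at the rim, inside about 118 mm at the floor, floor 3 mm thick, rim 12 mm above the cabinet top. Origin: centre of its underside, on the cabinet top; z up.
- sink_tray: long shallow rectangular aluminium tray for the heat sinks, fixed: outside 150 mm along its x and 96 mm along its y, walls 3 mm thick and 12 mm high, floor 3 mm thick. Origin: centre of its underside, on the cabinet top; z up.
- key_tray: small shallow rectangular grey plastic tray for the key, fixed: outside 110 mm along its x and 80 mm along its y, walls 3 mm thick and 12 mm high, floor 3 mm thick. Origin: centre of its underside, on the cabinet top; z up.
- diskette_a: teal 3.5-inch diskette lying flat and loose, 94 mm along its x, 90 mm along its y, 3.4 mm thick, 30 g, with metal shutter and blank label; to be left alone. Origin: centre of its underside; z up.
- diskette_b: a second teal 3.5-inch diskette, the same as diskette_a, lying flat and loose; to be left alone. Origin: centre of its underside; z up.
There are look-alikes about, which are no part of the job. What is shaped like the sink_tray but purple is not meant.

How it is judged (in metres and radians):
On the way, in this order (a step that is already met when the one before it is completed fails the run):
1. both magnets lie released in the round dish while the heat sinks and the key have not yet been moved (60 mm) (horizontal distance between each of magnet_large, magnet_small and magnet_dish below 0.048 m and z of each of magnet_large, magnet_small in the frame of magnet_dish below 0.007 m and angle between each of magnet_large, magnet_small's own z axis and vertical below 0.15 rad and contact force between the fingers and magnet_large below 0.01 N and linear speed of each of magnet_large, magnet_small below 0.02 m/s and angular speed of each of magnet_large, magnet_small below 0.3 rad/s and contact force between the fingers and magnet_small below 0.01 N and distance of each of sink_long, sink_square, vault_key from where it was at the start of the episode below 0.06 m), for 0.2 s.
2. both heat sinks lie in the long tray and the key in the small tray (x of sink_long in the frame of sink_tray between -0.06 and 0.06 m and y of sink_long in the frame of sink_tray between -0.04 and 0.04 m and z of each of sink_long, sink_square in the frame of sink_tray below 0.007 m and angle between each of sink_long, sink_square, vault_key's own z axis and vertical below 0.15 rad and x of sink_square in the frame of sink_tray between -0.06 and 0.06 m and y of sink_square in the frame of sink_tray between -0.04 and 0.04 m and x of vault_key in the frame of key_tray between -0.05 and 0.05 m and y of vault_key in the frame of key_tray between -0.035 and 0.035 m and z of vault_key in the frame of key_tray below 0.007 m), for 0.2 s.
At the end, for the whole second after the job is handed in: Magnets flat on the round dish floor, heat sinks flat, fins up, on the long tray floor, key flat on the small tray floor (undersides under 7 mm above tray underside, tilt under 0.15 rad), nothing stacked, all released and at rest; each diskette within 20 mm of its start (all of step 2 and horizontal distance between each of magnet_large, magnet_small and magnet_dish below 0.048 m and z of each of magnet_large, magnet_small in the frame of magnet_dish below 0.007 m and angle between each of magnet_large, magnet_small's own z axis and vertical below 0.15 rad and contact force between the fingers and magnet_large below 0.01 N and linear speed of each of magnet_large, magnet_small, sink_long, sink_square, vault_key below 0.02 m/s and angular speed of each of magnet_large, magnet_small, sink_long, sink_square, vault_key below 0.3 rad/s and contact force between the fingers and magnet_small below 0.01 N and contact force between the fingers and sink_long below 0.01 N and contact force between the fingers and sink_square below 0.01 N and contact force between the fingers and vault_key below 0.01 N and distance of each of diskette_a, diskette_b from where it was at the start of the episode below 0.02 m); the robot touches nothing.
It fails at once if a diskette is moved by more than 20 mm (distance of any of diskette_a, diskette_b from where it was at the start of the episode above 0.02 m).
It fails at once if a part is dropped (falls free more than 40 mm above the cabinet top) ((height (world z) of magnet_large above 0.04 m and contact force between magnet_large and anything else below 0.001 N) or (height (world z) of magnet_small above 0.04 m and contact force between magnet_small and anything else below 0.001 N) or (height (world z) of sink_long above 0.04 m and contact force between sink_long and anything else below 0.001 N) or (height (world z) of sink_square above 0.04 m and contact force between sink_square and anything else below 0.001 N) or (height (world z) of vault_key above 0.04 m and contact force between vault_key and anything else below 0.001 N)).
It also fails if it takes over 109 s, if anything falls off the work surface, if the arm or the gripper's body presses on something with over 40 N, if the wrist force passes 120 N, or if a joint passes its speed limit or range.

## Working session

There is one attempt and no reset: what is moved stays moved. The work goes in short steps, Python scripts to look and compute and a tool call to move; the robot and the scene stay as the last step left them, time stands still between calls to the robot, and variables do not carry over. Pictures are saved under pics/ and viewed, and the job is handed in when it is done.

Besides the shell and the picture viewer there is one more tool, called after "Call:" by a JSON object that holds its "name" and its "arguments". move_arm: Moves the arm, as the interface text tells. Its arguments: {"type":"object","properties":{"steps":{"type":"array"},"force":{"type":"number"}},"required":["steps"]}

```bash
ls; mkdir -p pics
python3 - <<'E'
from cell import env,viewer,job
import cv2,numpy as np
o=env.get_obs()
print({k:np.round(o[k],4).tolist() for k in o})
for n in ["side","top","wrist"]:
    c=viewer.read_camera(n); cv2.imwrite(f"pics/{n}0.png",c["img"][:,:,::-1])
    print(n,{k:np.round(c[k],4).tolist() for k in c if k!="img"})
print(env.tip_reach, env.get_obs()["time_s"])
E
```

```text
pics
{'time_s': 0.0, 'qpos': [-72.4723, 18.4369, -4.0137, 83.1762, 1.2958, 78.5403, -3.2588], 'joint_velocities': [-0.0608, -0.0011, -0.0766, 0.026, 0.1237, 0.1099, 0.0606], 'effort': [-0.0004, -49.1286, -0.4042, -31.2533, -0.064, 0.0436, 0.0002], 'tool_pos': [0.1869, 0.622, 0.2465], 'tool_rot': [-179.8919, 0.0072, 163.2817], 'force': [-0.3987, -0.061, 0.2805], 'wrist_torque': [0.0536, 0.0051, -0.0293], 'grip_width': 0.0875}
side {'vfov': 48.0267, 'cx': 277.8343, 'cy': 205.3521, 'extrinsics': [[-0.8712, -0.4908, -0.0037, 0.3916], [-0.2917, 0.5239, -0.8003, 0.1331], [0.3948, -0.6962, -0.5996, 1.2277], [0.0, 0.0, 0.0, 1.0]]}
top {'vfov': 49.2835, 'cx': 280.8364, 'cy': 209.2013, 'extrinsics': [[-0.0271, -0.9995, 0.0165, 0.0378], [-0.9959, 0.0256, -0.0866, 0.4196], [0.0862, -0.0188, -0.9961, 1.0007], [0.0, 0.0, 0.0, 1.0]]}
wrist {'vfov': 65.7065, 'cx': 275.4031, 'cy': 207.4199, 'mount': [[0.0007, -0.9589, -0.2838, 0.0785], [1.0, 0.0007, 0.0003, -0.0005], [-0.0001, -0.2838, 0.9589, -0.1359], [0.0, 0.0, 0.0, 1.0]]}
0.025 0.15
```

View pics/top0.png

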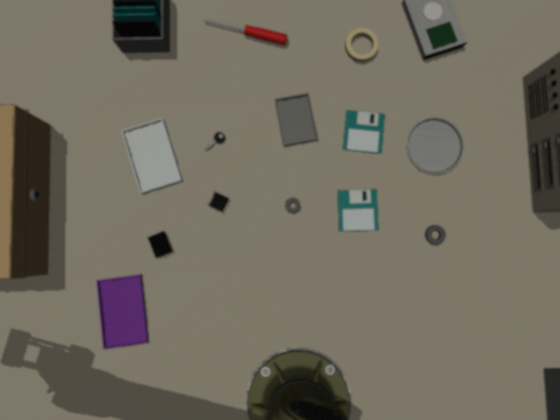

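View pics/side0.png

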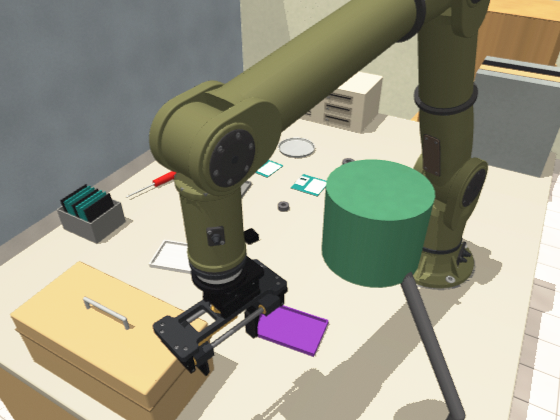

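View pics/wrist0.png

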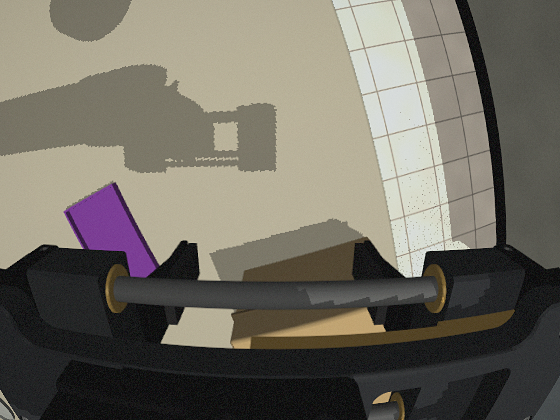

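The top view shows the magnets at (293,206) and (435,235), the sinks at (219,202) and (161,244), and the key at (219,138). It also shows the dish at (435,146), the silver sink tray at (152,156), the grey key tray at (296,120), and the diskettes at (364,132) and (358,210). I'll measure them next.

```bash
cat > h.py <<'E'
from cell import env,viewer,job
import cv2,numpy as np
from scipy.spatial.transform import Rotation as R
def foc(c): return 210/np.tan(np.radians(c["vfov"])/2)
def ray_top(c,uv):
    E=np.array(c["extrinsics"]); f=foc(c)
    d=np.array([(uv[0]-c["cx"])/f,(uv[1]-c["cy"])/f,1.])
    Rm=E[:3,:3]; return -Rm.T@E[:3,3], Rm.T@d
def onplane(o,d,z): return o+d*(z-o[2])/d[2]
def ptop(c,uv,z): return onplane(*ray_top(c,uv),z)
def tool():
    s=env.get_obs(); return np.array(s["tool_pos"]), R.from_euler("xyz",s["tool_rot"],degrees=True).as_matrix()
def ray_w(c,p,Rt,uv):
    f=foc(c);a=np.array([uv[0]-c["cx"],uv[1]-c["cy"]]);r=np.hypot(*a);t=r/f
    d=np.array([*(a/max(r,1e-9)*np.sin(t)),np.cos(t)])
    M=np.array(c["mount"]); return p+Rt@M[:3,3], Rt@(M[:3,:3]@d)
def pw(c,p,Rt,uv,z): return onplane(*ray_w(c,p,Rt,uv),z)
def snap(n):
    p,Rt=tool(); c=viewer.read_camera("wrist"); cv2.imwrite(f"pics/{n}.png",c["img"][:,:,::-1])
    np.savez(f"pics/{n}.npz",p=p,Rt=Rt,cx=c["cx"],cy=c["cy"],vfov=c["vfov"],mount=c["mount"]); return c,p,Rt
def load(n):
    d=np.load(f"pics/{n}.npz"); c={k:d[k] for k in("cx","cy","vfov","mount")}; return c,d["p"],d["Rt"]
E
python3 - <<'E'
from h import *
c=viewer.read_camera("top"); im=c["img"][:,:,::-1]; np.savez("pics/top.npz",**c)
big=cv2.resize(im[60:270,90:490],None,fx=2,fy=2,interpolation=cv2.INTER_CUBIC); cv2.imwrite("pics/topz.png",big)
g=cv2.cvtColor(im,cv2.COLOR_BGR2GRAY)
def rep(name,roi,lo,hi,z,src=g):
    x0,x1,y0,y1=roi; m=cv2.inRange(src[y0:y1,x0:x1],lo,hi)
    cs,_=cv2.findContours(m,cv2.RETR_EXTERNAL,cv2.CHAIN_APPROX_NONE); k=max(cs,key=cv2.contourArea)
    P=np.array([ptop(c,q[0]+[x0,y0],z)[:2] for q in k],np.float32)*1000
    r=cv2.minAreaRect(P); print(name,"rect mm",np.round(r[0],1),np.round(r[1],1),round(r[2],1),"circ",[np.round(v,1) for v in cv2.minEnclosingCircle(P)], "r",round(np.hypot(*r[0])))
rep("dish",(395,475,108,182),0,-1+0+95,.012) if 0 else None
for n,x,y in [("dish",435,146),("m1",293,206),("m2",435,235),("s1",219,202),("s2",161,244),("tray",152,156),("ktray",296,120),("bg",330,280)]:
    print(n,im[y,x],g[y,x])
rep("msmall",(275,312,190,222),0,80,.016)
rep("mlarge",(418,455,218,252),0,80,.016)
rep("ssq",(203,235,186,217),0,60,.022)
rep("slong",(143,180,225,265),0,60,.022)
rep("key",(203,233,125,156),0,60,.008)
rep("ktray",(270,322,88,150),0,100,.012)
hsv=cv2.cvtColor(im,cv2.COLOR_BGR2HSV)
rep("da",(336,392,102,160),(80,90,50),(100,255,255),.0034,hsv)
rep("db",(330,386,182,240),(80,90,50),(100,255,255),.0034,hsv)
for n,x,y,z in [("dish",435,146,.012),("stray",152,156,.012)]: print(n,ptop(c,(x,y),z))
E
```

```text
dish [112 117 116] 116
m1 [100 114 119] 114
m2 [103 119 125] 119
s1 [18 17 17] 17
s2 [11 13 11] 12
tray [149 154 151] 153
ktray [84 89 90] 89
bg [104 118 125] 118
msmall rect mm [428.3   0.5] [29.  33.6] 88.4 circ [array([4.283e+02, 4.000e-01]), np.float64(16.8)] r 428
mlarge rect mm [ 354.8 -314.2] [42.6 42.5] 60.5 circ [array([ 355.5, -314.8]), np.float64(22.5)] r 474
ssq rect mm [440.6 164. ] [33.8 32.7] 61.9 circ [array([440.8, 164.4]), np.float64(20.5)] r 470
slong rect mm [349.7 293.3] [49.9 39.5] 20.5 circ [array([350.3, 292.6]), np.float64(29.7)] r 456
key rect mm [588.4 161.5] [20.4 20.9] 89.1 circ [array([588.4, 161.5]), np.float64(11.9)] r 610
ktray rect mm [624.4 -13.3] [117.   81.7] 9.3 circ [array([624.5, -13.7]), np.float64(68.1)] r 625
da rect mm [ 596.9 -168.1] [86.5 89.4] 82.5 circ [array([ 596.7, -167.8]), np.float64(59.9)] r 620
db rect mm [ 415.7 -146.8] [88.9 87. ] 0.1 circ [array([ 415.6, -146.8]), np.float64(61.3)] r 441
dish [ 0.55639607 -0.32837442  0.012     ]
stray [0.54852229 0.31322447 0.012     ]
```

View pics/topz.png

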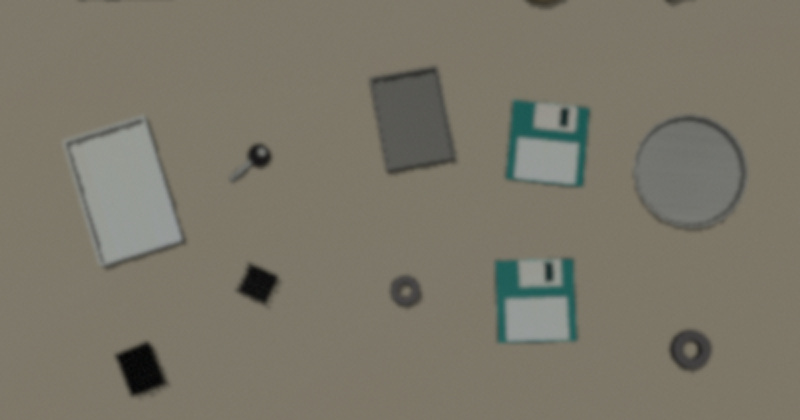

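```bash
cat > plan.py <<'E'
import sys
from h import *
# usage: plan.py finger x y z yaw   (yaw deg; 'k' keep)
def main(fg,x,y,z,yaw,step=.04):
    p,Rt=tool(); cy=env.get_obs()["tool_rot"][2]
    yaw=cy if yaw=="k" else float(yaw)
    if env.get_obs().get("_"): pass
    dy=(yaw-cy+180)%360-180
    if len(sys.argv)>6: dy=yaw-cy
    d=np.array([x,y,z])-p
    n=max(1,int(np.ceil(max(np.linalg.norm(d)/step,abs(np.radians(dy))/.12)-.05)))
    rows=[];cur=p.copy();a=cy
    for i in range(n):
        r=R.from_euler("xyz",[180,0,a],degrees=True).as_matrix()
        t=p+d*(i+1)/n; s=np.round(r.T@(t-cur)*100,2); w=np.round(-np.radians(dy)/n,3)
        rows.append([fg,*s.tolist(),0,0,float(w)]); cur=cur+r@s/100; a-=np.degrees(w)
    for i in range(0,n,5): print(str(rows[i:i+5]).replace(" ","").replace("-0.0,","0,").replace(".0,",","))
if __name__=="__main__":
    a=sys.argv; main(float(a[1]),*map(float,a[2:5]),a[5])
E
python3 plan.py 8.7 .40 .36 .2 163.3
```

```text
[[8.7,-3.11,-2.11,0.52,0,0,-0.0],[8.7,-3.1,-2.11,0.52,0,0,-0.0],[8.7,-3.11,-2.11,0.52,0,0,-0.0],[8.7,-3.1,-2.11,0.52,0,0,-0.0],[8.7,-3.11,-2.11,0.53,0,0,-0.0]]
[[8.7,-3.1,-2.11,0.52,0,0,-0.0],[8.7,-3.11,-2.11,0.52,0,0,-0.0],[8.7,-3.1,-2.11,0.52,0,0,-0.0],[8.7,-3.11,-2.11,0.52,0,0,-0.0]]
```

Call:
{"name": "move_arm", "arguments": {"steps": [[8.7,-3.1,-2.1,0.5,0,0,0],[8.7,-3.1,-2.1,0.5,0,0,0],[8.7,-3.1,-2.1,0.5,0,0,0],[8.7,-3.1,-2.1,0.5,0,0,0],[8.7,-3.1,-2.1,0.5,0,0,0]], "force": 20}}

```text
time_s: 0.62
tool_pos: [0.3061, 0.4757, 0.2222]
tool_rot: [180.0, 0.0, 163.3]
force: [1.0, 0.2, 0.1]
grip_width: 0.0867
```

Call:
{"name": "move_arm", "arguments": {"steps": [[8.7,-3.1,-2.1,0.5,0,0,0],[8.7,-3.1,-2.1,0.5,0,0,0],[8.7,-3.1,-2.1,0.5,0,0,0],[8.7,-3.1,-2.1,0.5,0,0,0]]}}

```text
time_s: 0.95
tool_pos: [0.4007, 0.3596, 0.2024]
tool_rot: [180.0, 0.0, 163.3]
force: [-0.0, 0.6, -0.6]
grip_width: 0.0868
```

```bash
python3 -c "
from h import *
snap('w1')"; python3 plan.py 8.7 .455 .0 .2 100
```

```text
[[8.7,-1.51,-3.21,0.01,0,0,0.109],[8.7,-1.84,-3.03,0.02,0,0,0.109],[8.7,-2.17,-2.8,0.01,0,0,0.109],[8.7,-2.45,-2.56,0.02,0,0,0.109],[8.7,-2.72,-2.27,0.01,0,0,0.109]]
[[8.7,-2.96,-1.96,0.02,0,0,0.109],[8.7,-3.15,-1.64,0.01,0,0,0.109],[8.7,-3.3,-1.28,0.02,0,0,0.109],[8.7,-3.43,-0.91,0.01,0,0,0.109],[8.7,-3.5,-0.53,0.01,0,0,0.109]]
```

View pics/w1.png

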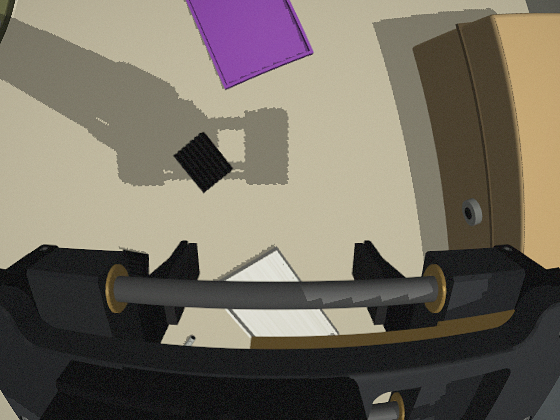

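The wrist view shows sink_long at (203,162) with its fins up, and the silver tray at (285,300) behind the rod. Next I'll go to the small magnet.

Call:
{"name": "move_arm", "arguments": {"steps": [[8.7,-1.5,-3.2,0,0,0,0.11],[8.7,-1.8,-3.0,0,0,0,0.11],[8.7,-2.2,-2.8,0,0,0,0.11],[8.7,-2.5,-2.6,0,0,0,0.11],[8.7,-2.7,-2.3,0,0,0,0.11]]}}

```text
time_s: 1.42
tool_pos: [0.4251, 0.184, 0.2025]
tool_rot: [180.0, -0.0, 131.5]
force: [0.3, -0.0, -0.0]
grip_width: 0.087
```

Call:
{"name": "move_arm", "arguments": {"steps": [[8.7,-3.0,-2.0,0,0,0,0.11],[8.7,-3.2,-1.6,0,0,0,0.11],[8.7,-3.3,-1.3,0,0,0,0.11],[8.7,-3.4,-0.9,0,0,0,0.11],[8.7,-3.5,-0.5,0,0,0,0.11]]}}

```text
time_s: 1.83
tool_pos: [0.4505, 0.0082, 0.2027]
tool_rot: [180.0, -0.0, 100.0]
force: [0.2, 0.3, -0.3]
grip_width: 0.0869
```

```bash
python3 -c "
from h import *
snap('w2')"
```

```text
(no output)
```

View pics/w2.png

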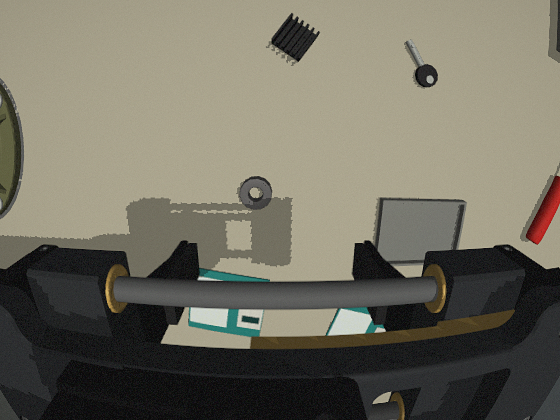

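This view shows the small magnet at (255,193), the square sink at (293,38), the key head at (425,75) with its barrel tip at (409,42), and the key tray at (420,230). I'll turn these into positions.

```bash
cat > pts.py <<'E'
import sys
from h import *
c,p,Rt=load(sys.argv[1])
for a in sys.argv[2:]:
    n,u,v,z=a.split(","); print(n,np.round(pw(c,p,Rt,(float(u),float(v)),float(z))[:2]*1000,1))
E
python3 - <<'E'
from h import *
im=cv2.imread("pics/w2.png"); c,p,Rt=load("w2"); g=cv2.cvtColor(im,cv2.COLOR_BGR2GRAY)
x0,y0=225,165; m=cv2.inRange(g[y0:222,x0:285],0,110); 
cv2.imwrite("pics/z1.png",cv2.resize(im[0:270,225:500],None,fx=2.1,fy=2.1,interpolation=cv2.INTER_CUBIC))
E
python3 pts.py w2 m,255.5,193,.012 key,425,75.5,.006 tip,408.5,42,.004 sqA,289,13,.022 sqB,319,36,.022 sqC,300,60,.022 sqD,267,40,.022 kt1,377.5,200,.012 kt2,466,201,.012 kt3,458,263,.012 kt4,376,258,.012
```

```text
m [430.2   1.4]
key [586.4 161.6]
tip [561.7 193.6]
sqA [431.7 187.1]
sqB [464.1 169.2]
sqC [450.3 141.3]
sqD [415.8 155.5]
kt1 [559.9  16.9]
kt2 [673.2  36.4]
kt3 [692.4 -42.4]
kt4 [577.3 -49.9]
```

View pics/z1.png

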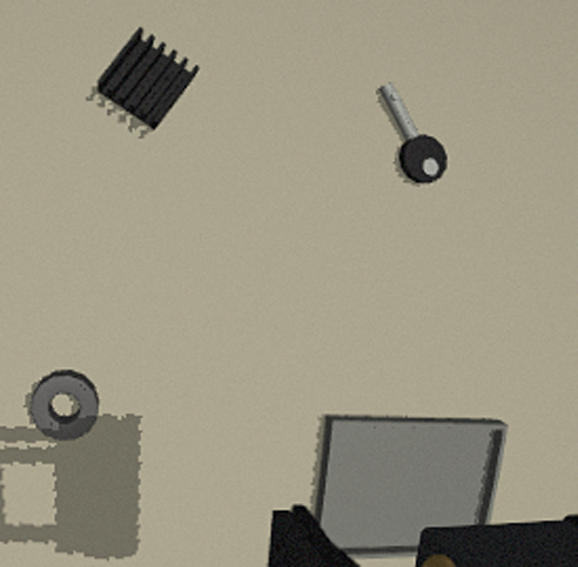

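```bash
python3 plan.py 6 .4295 .001 .030 100
```

```text
[[6,0.09,-0.43,3.46,0,0,-0.003],[6,0.09,-0.43,3.46,0,0,-0.003],[6,0.09,-0.43,3.46,0,0,-0.003],[6,0.09,-0.43,3.46,0,0,-0.003],[6,0.09,-0.43,3.47,0,0,-0.003]]
```

Call:
{"name": "move_arm", "arguments": {"steps": [[6,0.1,-0.8,3.4,0,0,0],[6,0.1,-0.8,3.4,0,0,0],[6,0.1,-0.5,3.4,0,0,0],[6,0.1,0,3.4,0,0,0],[6,0,0,1.0,0,0,0]]}}

```text
time_s: 2.3
tool_pos: [0.4254, 0.0098, 0.0526]
tool_rot: [-179.6, 0.0, 100.3]
force: [-0.8, -1.1, 0.1]
grip_width: 0.0637
```

```bash
python3 -c "
from h import *
c,p,Rt=snap('w3'); print(p,env.get_obs()['force'])"; python3 plan.py 6 .4295 .001 .028 100
```

```text
[0.42543753 0.0097782  0.05256648] [-0.48517284 -0.48743355 -0.50329801]
[[6,-0.92,0.21,2.49,0,0,0.005]]
```

View pics/w3.png

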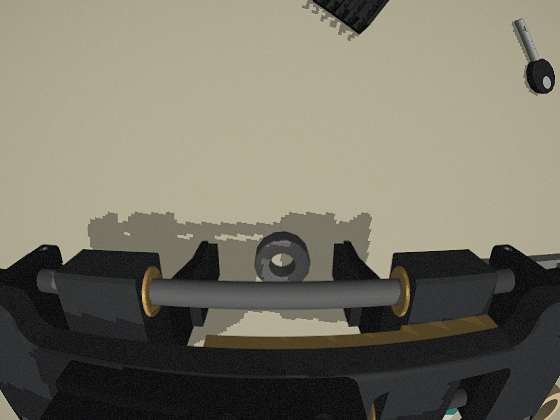

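Call:
{"name": "move_arm", "arguments": {"steps": [[6,-0.9,0.3,0.5,0,0,0],[6,0,0,0,0,0,0]]}}

```text
time_s: 2.52
tool_pos: [0.4351, 0.0007, 0.0524]
tool_rot: [179.9, 0.1, 100.2]
force: [1.1, 0.3, 1.3]
grip_width: 0.0606
```

```bash
python3 -c "
from h import *
s=env.get_obs();print(s['tool_pos'],s['tool_rot'],s['qpos'],s['joint_velocities'])"; python3 plan.py 6 .4295 .001 .028 100
```

```text
[0.43514469 0.00071444 0.05236554] [1.79938711e+02 5.91900919e-02 1.00220116e+02] [-30.86956288   3.67153272  28.11059865 125.45206311  -2.15178987
  51.25980231   8.75720789] [-0.39599121 -1.55724904 -0.62689969 -0.27387641  0.12141786  1.06770403
 -2.4448868 ]
[[6,0.13,-0.55,2.44,0,0,0.004]]
```

Call:
{"name": "move_arm", "arguments": {"steps": [[6,0.05,-0.3,1.2,0,0,0],[6,0.05,-0.2,1.2,0,0,0],[6,0,0,0,0,0,0]]}}

```text
time_s: 2.77
tool_pos: [0.4283, 0.002, 0.0276]
tool_rot: [-179.9, -0.0, 100.3]
force: [-1.4, -0.1, -0.5]
grip_width: 0.0595
```

```bash
python3 -c "
from h import *
s=env.get_obs();print(s['tool_pos'],s['tool_rot'],s['qpos'],s['joint_velocities'])"; python3 plan.py 6 .4295 .001 .028 100
```

```text
[0.42825926 0.00196221 0.02756562] [-1.79934260e+02 -1.78449121e-02  1.00264421e+02] [-30.65536052   5.66570007  27.95798103 127.18611639  -3.58711948
  47.92930103   9.85942229] [-0.11720102 -0.9306899   0.14746881 -1.13028422  1.00815143  1.91251244
 -0.72272891]
[[6,-0.12,0.1,-0.04,0,0,0.005]]
```

Good. I'll close on it.

Call:
{"name": "move_arm", "arguments": {"steps": [[3,0,0,0,0,0,0],[2,0,0,0,0,0,0],[2,0,0,0,0,0,0],[2,0,0,0,0,0,0],[2,0,0,0,0,0,0]], "force": 20}}

```text
time_s: 3.18
tool_pos: [0.4293, 0.0018, 0.0282]
tool_rot: [179.9, -0.0, 100.3]
force: [1.4, -0.4, -0.2]
grip_width: 0.0347
```

Call:
{"name": "move_arm", "arguments": {"steps": [[2,0,0,0,0,0,0],[2,0,0,-1,0,0,0],[2,0,0,-2,0,0,0],[2,0,0,-3,0,0,0],[2,0,0,-3,0,0,0]]}}

```text
time_s: 3.6
tool_pos: [0.4277, 0.0011, 0.1185]
tool_rot: [-179.9, 0.0, 100.2]
force: [0.4, 0.7, -0.6]
grip_width: 0.0328
```

```bash
python3 -c "
from h import *
snap('w4'); s=env.get_obs();print(s['tool_pos'],s['tool_rot'],s['grip_width'],s['force'])
c=dict(np.load('pics/top.npz')); im=c['img']
g=cv2.cvtColor(im,cv2.COLOR_RGB2GRAY)
cv2.imwrite('pics/dz.png',cv2.resize(im[105:190,390:480,::-1],None,fx=6,fy=6,interpolation=cv2.INTER_CUBIC))
"
```

```text
[0.43192015 0.00153636 0.12444146] [ 1.79534062e+02 -2.58715321e-02  1.00197358e+02] 0.03204242169333468 [ 2.63911373 -0.12548546  3.19426458]
```

View pics/dz.png

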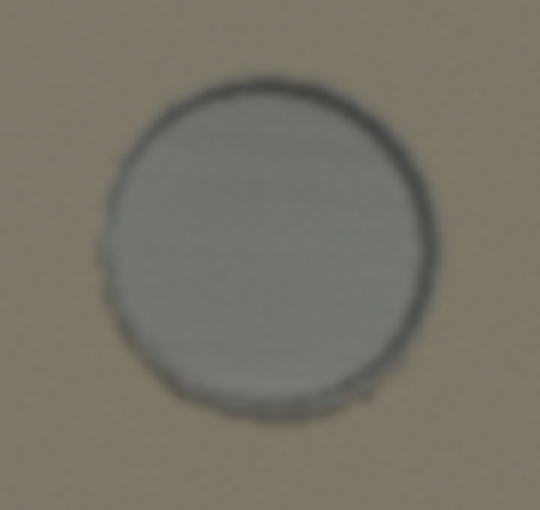

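View pics/w4.png

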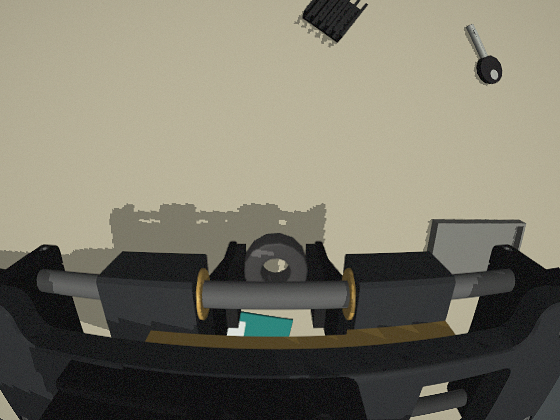

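```bash
python3 pts.py w4 m,275.5,262,.113 L,245,262,.113 R,306,262,.113 T,275,233,.113; python3 -c "
from h import *
snap('w5'); s=env.get_obs();print(s['tool_pos'],s['tool_rot'],s['grip_width'],s['force'])
c=dict(np.load('pics/top.npz'))
print(ptop(c,(390+271/6.,105+248/6.),.012),ptop(c,(390+265/6.,105+246/6.),.003))
c=viewer.read_camera('side');cv2.imwrite('pics/s5.png',c['img'][:,:,::-1])
"
```

```text
m [425.5   9.4]
L [411.    6.7]
R [440.   11.9]
T [422.6  24.1]
[0.43215309 0.00180043 0.12246492] [ 1.79470155e+02 -4.26750583e-02  1.00237555e+02] 0.031869298659529234 [ 0.03140227 -0.57148817 -0.09317569]
[ 0.55561658 -0.3287126   0.012     ] [ 0.558414   -0.32974941  0.003     ]
```

View pics/s5.png

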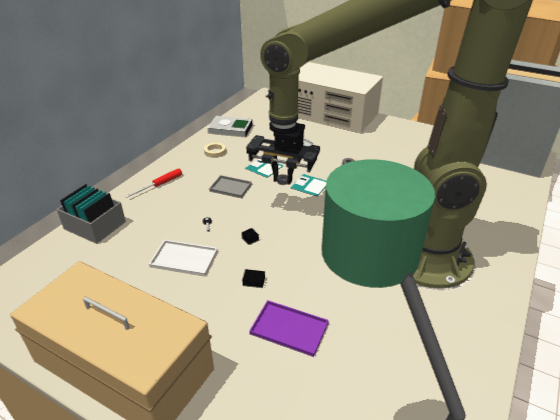

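```bash
python3 plan.py 2 .5675 -.311 .10 60
```

```text
[[2,-3.69,0.88,0.22,0,0,0.078],[2,-3.61,1.16,0.23,0,0,0.078],[2,-3.51,1.44,0.22,0,0,0.078],[2,-3.39,1.71,0.23,0,0,0.078],[2,-3.24,1.97,0.22,0,0,0.078]]
[[2,-3.08,2.22,0.23,0,0,0.078],[2,-2.9,2.45,0.22,0,0,0.078],[2,-2.7,2.66,0.23,0,0,0.078],[2,-2.48,2.87,0.22,0,0,0.078]]
```

Call:
{"name": "move_arm", "arguments": {"steps": [[2,-3.7,0.9,0.2,0,0,0.08],[2,-3.6,1.2,0.2,0,0,0.08],[2,-3.5,1.4,0.2,0,0,0.08],[2,-3.4,1.7,0.2,0,0,0.08],[2,-3.2,2.0,0.2,0,0,0.08]], "force": 25}}

```text
time_s: 4.17
tool_pos: [0.5039, -0.1735, 0.1064]
tool_rot: [-179.9, 0.0, 77.1]
force: [0.9, 0.0, -1.1]
grip_width: 0.0325
```

Call:
{"name": "move_arm", "arguments": {"steps": [[2,-3.1,2.2,0.2,0,0,0.08],[2,-2.9,2.4,0.2,0,0,0.08],[2,-2.7,2.7,0.2,0,0,0.08],[2,-2.5,2.9,0.2,0,0,0.08],[2,0,0,0,0,0,0]]}}

```text
time_s: 4.58
tool_pos: [0.562, -0.3205, 0.0969]
tool_rot: [180.0, 0.5, 58.4]
force: [-1.1, -0.2, -1.4]
grip_width: 0.0321
```

```bash
python3 -c "
from h import *
c,p,Rt=snap('w6'); s=env.get_obs();print(s['tool_pos'],s['tool_rot'],s['grip_width'],s['force'])
c=viewer.read_camera('top');cv2.imwrite('pics/t6.png',c['img'][:,:,::-1])
"; python3 plan.py 2 .5675 -.311 .04 60
```

```text
[ 0.56129592 -0.31692278  0.0970395 ] [-179.84480412    0.32024361   58.65749217] 0.03258790183674168 [-0.09802154  0.6982085   0.65585387]
[[2,0.28,0.18,2.86,0,0,-0.01],[2,0.28,0.18,2.87,0,0,-0.01]]
```

View pics/w6.png

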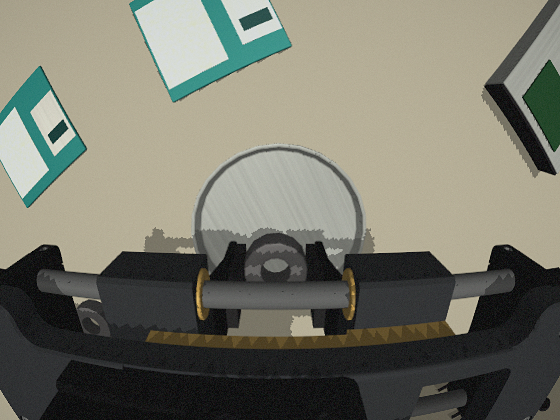

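Run:
```python
from h import *
from scipy.optimize import least_squares
c,p,Rt=load('w6')
P=np.array([pw(c,p,Rt,q,.012)[:2] for q in [(194,215),(205,187),(240,155),(280,145),(320,155),(355,187),(367,215)]])*1e3
s=least_squares(lambda k:np.hypot(*(P-k[:2]).T)-k[2],[557,-329,66]);print(s.x,s.fun)
```

```text
[ 559.61220917 -330.56518475   64.75730222] [ 0.02281943 -0.25614812  0.08602901  0.54178098 -0.24288472 -0.67774987
  0.52615329]
```

Call:
{"name": "move_arm", "arguments": {"steps": [[2,0.3,0.2,2.8,0,0,0],[2,0.3,0.2,2.8,0,0,0],[2,0,0,0,0,0,0]]}}

```text
time_s: 4.93
tool_pos: [0.567, -0.304, 0.0378]
tool_rot: [-179.4, -0.1, 59.2]
force: [-1.7, 2.1, -1.0]
grip_width: 0.0324
```

```bash
python3 plan.py 2 .5675 -.311 .0325 59; python3 -c "
from h import *
print(env.get_obs()['tool_pos'])"
```

```text
[[2,-0.57,0.4,0.53,0,0,0.003]]
[ 0.56698726 -0.30400181  0.03775728]
```

Call:
{"name": "move_arm", "arguments": {"steps": [[2,0,0,0,0,0,0],[2,0,0,0,0,0,0],[2,0,0,0,0,0,0]]}}

```text
time_s: 5.18
tool_pos: [0.5708, -0.3094, 0.0456]
tool_rot: [179.8, -0.0, 59.0]
force: [-0.7, -1.0, -0.2]
grip_width: 0.0325
```

```bash
python3 plan.py 2 .5675 -.311 .0325 59; python3 -c "
from h import *
print(env.get_obs()['tool_pos'])"
```

```text
[[2,-0.3,-0.2,1.31,0,0,0.001]]
[ 0.57076157 -0.30944791  0.04560688]
```

Call:
{"name": "move_arm", "arguments": {"steps": [[2,-0.15,0,0.4,0,0,0],[2,-0.1,-0.1,0.4,0,0,0],[2,0,0,0,0,0,0],[2,0,0,0,0,0,0],[2,0,0,0,0,0,0]]}}

```text
time_s: 5.6
tool_pos: [0.5678, -0.3109, 0.0357]
tool_rot: [180.0, -0.0, 59.0]
force: [-0.4, -0.2, -0.9]
grip_width: 0.0324
```

```bash
python3 plan.py 2 .5675 -.311 .0325 59; python3 -c "
from h import *
print(env.get_obs()['tool_pos'])"
```

```text
[[2,-0.02,-0.02,0.32,0,0,-0.0]]
[ 0.56777706 -0.31094199  0.03567643]
```

Call:
{"name": "move_arm", "arguments": {"steps": [[2,0,0,0.2,0,0,0],[2,0,0,0.1,0,0,0],[2,0,0,0.1,0,0,0],[2,0,0,0,0,0,0],[2,0,0,0,0,0,0]]}}

```text
time_s: 6.02
tool_pos: [0.5678, -0.3108, 0.0315]
tool_rot: [-180.0, -0.0, 59.0]
force: [0.1, 0.3, 0.7]
grip_width: 0.0322
```

Call:
{"name": "move_arm", "arguments": {"steps": [[2,0,0,0.05,0,0,0],[2,0,0,0,0,0,0],[4.2,0,0,0,0,0,0],[4.2,0,0,0,0,0,0],[4.2,0,0,0,0,0,0]]}}

```text
time_s: 6.43
tool_pos: [0.5679, -0.3109, 0.0311]
tool_rot: [180.0, -0.0, 59.0]
force: [1.0, -0.4, -0.6]
grip_width: 0.0404
```

Call:
{"name": "move_arm", "arguments": {"steps": [[4.2,0,0,-1,0,0,0],[4.2,0,0,-3,0,0,0],[5,0,0,-4,0,0,0],[6.5,0,0,0,0,0,0],[6.5,0,0,0,0,0,0]]}}

```text
time_s: 6.85
tool_pos: [0.5696, -0.3122, 0.1148]
tool_rot: [179.6, -0.1, 59.0]
force: [-1.0, 0.7, -0.9]
grip_width: 0.0548
```

```bash
python3 -c "
from h import *
snap('w7');print(env.get_obs()['tool_pos'])"; python3 plan.py 6.5 .40 -.30 .18 59
```

```text
[ 0.56847572 -0.31119328  0.11265168]
[[6.5,-1.54,-3,-1.35,0,0,0.0],[6.5,-1.55,-3.01,-1.34,0,0,0.0],[6.5,-1.54,-3,-1.35,0,0,0.0],[6.5,-1.54,-3,-1.35,0,0,0.0],[6.5,-1.55,-3.01,-1.34,0,0,0.0]]
```

View pics/w7.png

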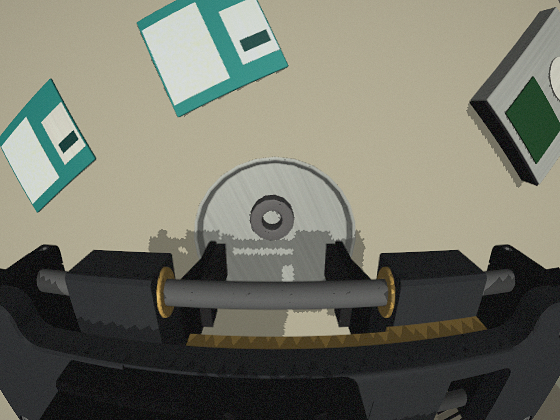

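The small magnet lies in the dish at (272,217).

```bash
python3 pts.py w7 m,272,217,.019
```

```text
m [ 568.3 -309.8]
```

Call:
{"name": "move_arm", "arguments": {"steps": [[7,-1.5,-3.0,-1.4,0,0,0],[7,-1.5,-3.0,-1.4,0,0,0],[7,-1.5,-3.0,-1.4,0,0,0],[7,-1.5,-3.0,-1.4,0,0,0],[7,-1.5,-3.0,-1.4,0,0,0]]}}

```text
time_s: 7.32
tool_pos: [0.3982, -0.2972, 0.1798]
tool_rot: [-179.8, 0.1, 59.0]
force: [-0.7, -0.2, 1.9]
grip_width: 0.0699
```

Call:
{"name": "move_arm", "arguments": {"steps": [[7,-0.5,-1.5,0,0,0,0],[7,0,0,0,0,0,0],[7,0,0,0,0,0,0],[7,0,0,0,0,0,0]]}}

```text
time_s: 7.65
tool_pos: [0.3858, -0.2938, 0.1806]
tool_rot: [-180.0, -0.0, 59.1]
force: [0.9, -0.1, -0.6]
grip_width: 0.0702
```

```bash
python3 -c "
from h import *
snap('w8');print(env.get_obs()['tool_pos'])"
```

```text
[ 0.38593807 -0.29403028  0.18054358]
```

View pics/w8.png

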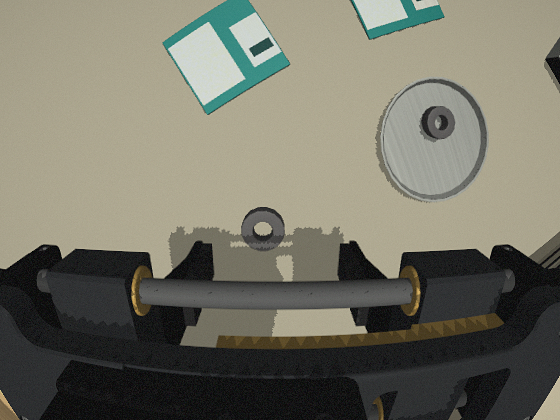

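```bash
python3 pts.py w8 m,263,229,.014;  python3 plan.py 7 .3555 -.3145 .05 50
```

```text
m [ 357.3 -316.8]
[[7,-0.83,-0.39,3.26,0,0,0.04],[7,-0.85,-0.36,3.27,0,0,0.04],[7,-0.85,-0.32,3.26,0,0,0.04],[7,-0.87,-0.29,3.26,0,0,0.04]]
```

Call:
{"name": "move_arm", "arguments": {"steps": [[7,-0.8,-0.3,3.2,0,0,0.04],[7,-0.8,-0.3,3.2,0,0,0.04],[7,-0.8,-0.3,3.2,0,0,0.04],[7,-0.9,-0.2,3.2,0,0,0.04],[7,0,0,0,0,0,0]]}}

```text
time_s: 8.12
tool_pos: [0.3523, -0.314, 0.0472]
tool_rot: [-179.3, 0.4, 49.7]
force: [-1.6, 0.3, 0.6]
grip_width: 0.0701
```

Call:
{"name": "move_arm", "arguments": {"steps": [[7,0,0,0,0,0,0],[7,0,0,0,0,0,0],[7,0,0,0,0,0,0]]}}

```text
time_s: 8.37
tool_pos: [0.3594, -0.3161, 0.0548]
tool_rot: [179.8, -0.0, 49.9]
force: [0.6, 0.4, 0.2]
grip_width: 0.0699
```

```bash
python3 plan.py 7 .3565 -.3155 .028 k; python3 -c "
from h import *
snap('w9');print(env.get_obs()['tool_pos'])"
```

```text
[[7,-0.14,-0.27,2.68,0,0,-0.0]]
[ 0.35945531 -0.31599502  0.05482158]
```

View pics/w9.png

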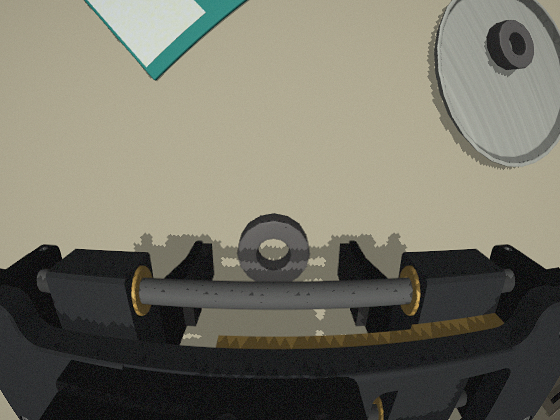

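The large magnet sits centred between the fingers at (274,248), so I'll go down and grip it.

Call:
{"name": "move_arm", "arguments": {"steps": [[7,-0.1,-0.2,1.3,0,0,0],[7,0,-0.1,1.3,0,0,0],[5.5,0,0,0,0,0,0],[5,0,0,0,0,0,0],[5,0,0,0,0,0,0]]}}

```text
time_s: 8.83
tool_pos: [0.3555, -0.3147, 0.0283]
tool_rot: [179.9, -0.1, 49.9]
force: [0.1, 0.5, 0.5]
grip_width: 0.0574
```

```bash
python3 plan.py 7 .3565 -.3155 .028 k; python3 pts.py w9 m,274,248,.014
```

```text
[[7,0,0.13,0.03,0,0,-0.0]]
m [ 358.7 -315.5]
```

Call:
{"name": "move_arm", "arguments": {"steps": [[4,0,0.2,0,0,0,0],[3,0,0,0,0,0,0],[3,0,0,0,0,0,0],[3,0,0,0,0,0,0],[3,0,0,0,0,0,0]], "force": 25}}

```text
time_s: 9.25
tool_pos: [0.3571, -0.3161, 0.0279]
tool_rot: [179.9, -0.0, 49.8]
force: [-0.5, 0.5, 6.1]
grip_width: 0.0423
```

Call:
{"name": "move_arm", "arguments": {"steps": [[3,0,0,0,0,0,0],[3,0,0,-1,0,0,0],[3,0,0,-2,0,0,0],[3,0,0,-3,0,0,0],[3,0,0,-1,0,0,0]]}}

```text
time_s: 9.67
tool_pos: [0.3566, -0.317, 0.1]
tool_rot: [179.8, -0.0, 49.8]
force: [1.0, -0.3, -0.8]
grip_width: 0.0425
```

```bash
python3 -c "
from h import *
print(env.get_obs()['tool_pos'])"; python3 plan.py 3 .546 -.349 .10 59
```

```text
[ 0.35657489 -0.31695923  0.09999939]
[[3,1.96,3.31,0,0,0,-0.032],[3,1.85,3.36,0,0,0,-0.032],[3,1.74,3.43,0,0,0,-0.032],[3,1.63,3.48,0,0,0,-0.032],[3,1.52,3.53,0,0,0,-0.032]]
```

Call:
{"name": "move_arm", "arguments": {"steps": [[3,2.0,3.3,0,0,0,-0.03],[3,1.9,3.4,0,0,0,-0.03],[3,1.7,3.4,0,0,0,-0.03],[3,1.6,3.5,0,0,0,-0.03],[3,1.5,3.5,0,0,0,-0.03]]}}

```text
time_s: 10.08
tool_pos: [0.5468, -0.3476, 0.0964]
tool_rot: [-179.9, -0.0, 58.6]
force: [0.6, -1.2, -0.3]
grip_width: 0.0423
```

Call:
{"name": "move_arm", "arguments": {"steps": [[3,0,0,2,0,0,0],[3,0,0,2,0,0,0],[3,0,0,0,0,0,0],[3,0,0,0,0,0,0],[3,0,0,0,0,0,0]]}}

```text
time_s: 10.5
tool_pos: [0.545, -0.3486, 0.0578]
tool_rot: [180.0, 0.0, 58.4]
force: [-0.5, 0.4, -0.7]
grip_width: 0.0429
```

```bash
python3 plan.py 3 .546 -.350 .036 59;python3 -c "
from h import *
snap('w10')
print(env.get_obs()['tool_pos'])"
```

```text
[[3,-0.07,0.16,2.18,0,0,-0.011]]
[ 0.54540629 -0.3487271   0.05843166]
```

View pics/w10.png

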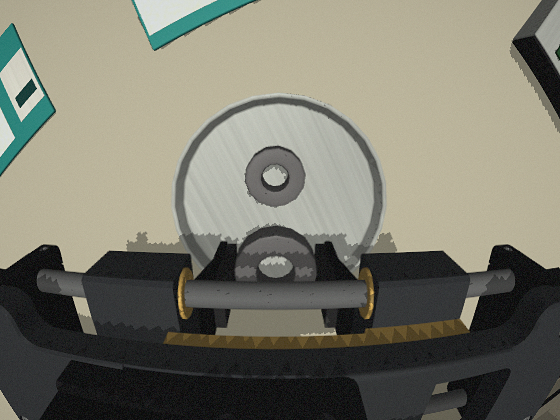

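The large magnet is held at (275,260), clear of the small one at (275,177). I'll lower it.

Call:
{"name": "move_arm", "arguments": {"steps": [[3,-0.1,0.1,1,0,0,0],[3,0,0.1,1,0,0,0],[3,0,0,0.3,0,0,0],[3,0,0,0,0,0,0],[3,0,0,0,0,0,0]]}}

```text
time_s: 10.97
tool_pos: [0.5462, -0.3499, 0.0336]
tool_rot: [-180.0, 0.0, 58.4]
force: [0.5, 0.3, -0.8]
grip_width: 0.0423
```

Call:
{"name": "move_arm", "arguments": {"steps": [[3,0,0,0.15,0,0,0],[3,0,0,0.1,0,0,0],[3,0,0,0,0,0,0],[3,0,0,0,0,0,0],[3,0,0,0,0,0,0]]}}

```text
time_s: 11.38
tool_pos: [0.5466, -0.3501, 0.0317]
tool_rot: [180.0, -0.0, 58.4]
force: [-0.1, 0.3, -1.2]
grip_width: 0.0422
```

Call:
{"name": "move_arm", "arguments": {"steps": [[3,0,0,0.1,0,0,0],[3,0,0,0,0,0,0],[5.2,0,0,0,0,0,0],[5.2,0,0,0,0,0,0],[5.2,0,0,0,0,0,0]]}}

```text
time_s: 11.8
tool_pos: [0.5465, -0.3501, 0.0305]
tool_rot: [180.0, -0.0, 58.4]
force: [0.0, -0.8, -0.5]
grip_width: 0.0504
```

Call:
{"name": "move_arm", "arguments": {"steps": [[5.2,0,0,-1,0,0,0],[5.2,0,0,-3,0,0,0],[5.2,0,0,-4,0,0,0],[6.5,0,0,-3,0,0,0],[6.5,0,0,0,0,0,0]]}}

```text
time_s: 12.22
tool_pos: [0.5495, -0.3532, 0.1485]
tool_rot: [179.3, -0.0, 58.4]
force: [1.1, -1.6, 0.2]
grip_width: 0.0591
```

```bash
python3 -c "
from h import *
c,p,Rt=snap('w11');print(p, env.get_obs()['tool_rot'])
# sink tray from top
c=viewer.read_camera('top');cv2.imwrite('pics/t11.png',c['img'][:,:,::-1])
for q in [(66,142),(147,118),(184,242),(105,267)]: print(ptop(c,(90+q[0]/2,60+q[1]/2),.012)[:2])
"; python3 plan.py 8.7 .50 .0 .2 100
```

```text
[ 0.54945593 -0.35317704  0.14853873] [ 1.79535713e+02 -4.89546360e-02  5.84153831e+01]
[0.6073361  0.37824243]
[0.63298216 0.28703646]
[0.49008951 0.24645525]
[0.4640812  0.33458084]
[[8.7,3.05,-2.49,-0.63,0,0,-0.081],[8.7,3.23,-2.23,-0.64,0,0,-0.081],[8.7,3.41,-1.97,-0.63,0,0,-0.081],[8.7,3.55,-1.68,-0.64,0,0,-0.081],[8.7,3.68,-1.39,-0.63,0,0,-0.081]]
[[8.7,3.78,-1.09,-0.64,0,0,-0.081],[8.7,3.86,-0.78,-0.63,0,0,-0.081],[8.7,3.9,-0.46,-0.64,0,0,-0.081],[8.7,3.93,-0.14,-0.63,0,0,-0.081]]
```

View pics/w11.png

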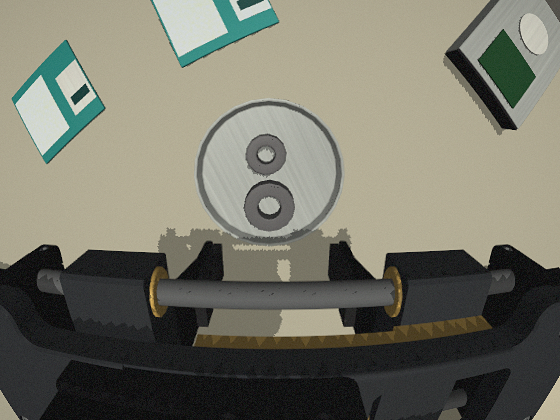

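Both magnets lie flat and separate in the dish, at (266,155) and (269,205). Next is the key.

```bash
python3 plan.py 6 .59 .145 .18 128
```

```text
[[6,3.42,-1.72,-0.29,0,0,-0.093],[6,3.57,-1.39,-0.28,0,0,-0.093],[6,3.68,-1.05,-0.29,0,0,-0.093],[6,3.76,-0.71,-0.28,0,0,-0.093],[6,3.81,-0.36,-0.29,0,0,-0.093]]
[[6,3.83,0,-0.28,0,0,-0.093],[6,3.81,0.35,-0.29,0,0,-0.093],[6,3.76,0.71,-0.29,0,0,-0.093],[6,3.68,1.05,-0.28,0,0,-0.093],[6,3.57,1.4,-0.29,0,0,-0.093]]
[[6,3.42,1.71,-0.28,0,0,-0.093],[6,3.25,2.03,-0.29,0,0,-0.093],[6,3.04,2.32,-0.28,0,0,-0.093]]
```

Call:
{"name": "move_arm", "arguments": {"steps": [[6,3.4,-1.7,-0.3,0,0,-0.09],[6,3.6,-1.4,-0.3,0,0,-0.09],[6,3.7,-1.1,-0.3,0,0,-0.09],[6,3.8,-0.7,-0.3,0,0,-0.09],[6,3.8,-0.4,-0.3,0,0,-0.09]]}}

```text
time_s: 12.73
tool_pos: [0.5625, -0.1564, 0.1544]
tool_rot: [-179.9, -0.0, 84.5]
force: [1.2, -0.2, 0.5]
grip_width: 0.0601
```

Call:
{"name": "move_arm", "arguments": {"steps": [[6,3.8,0,-0.3,0,0,-0.09],[6,3.8,0.4,-0.3,0,0,-0.09],[6,3.8,0.7,-0.3,0,0,-0.09],[6,3.7,1.1,-0.3,0,0,-0.09],[6,3.6,1.4,-0.3,0,0,-0.09]]}}

```text
time_s: 13.15
tool_pos: [0.5836, 0.0342, 0.1695]
tool_rot: [-179.9, -0.0, 110.3]
force: [0.9, -0.9, -0.8]
grip_width: 0.0601
```

Call:
{"name": "move_arm", "arguments": {"steps": [[6,3.4,1.7,-0.3,0,0,-0.09],[6,3.2,2.0,0,0,0,-0.09],[6,3.0,2.3,0,0,0,-0.09],[6,0,0,0,0,0,0],[6,0,0,0,0,0,0]]}}

```text
time_s: 13.57
tool_pos: [0.5968, 0.1486, 0.1717]
tool_rot: [-179.8, -0.1, 125.8]
force: [-0.1, -1.3, -0.7]
grip_width: 0.06
```

```bash
python3 -c "
from h import *
c,p,Rt=snap('w12');print(p, env.get_obs()['tool_rot'])"
```

```text
[0.59683537 0.14857063 0.17169422] [-1.79826247e+02 -1.50731205e-02  1.25566949e+02]
```

View pics/w12.png

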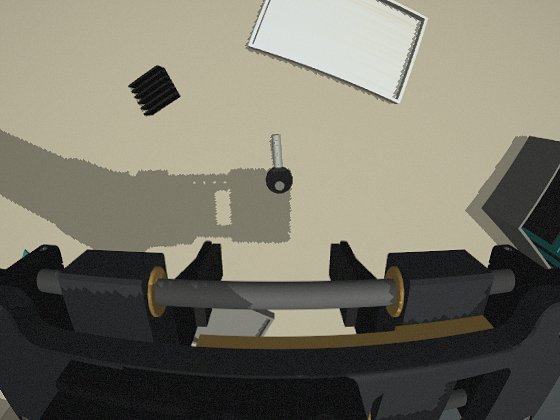

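The key head is at (279,180) and its barrel tip at (277,135). The silver tray's corners are at (427,18), (398,103) and (248,47), and the square sink is at (154,90).

```bash
python3 pts.py w12 k,279,180,.006 tip,277,135,.005 c1,427,18,.012 c2,398,103,.012 c3,248,47,.012 sq1,163,66,.022 sq2,181,95,.022 sq3,149,116,.01 sq4,129,87,.022
```

```text
k [589.2 163. ]
tip [562.8 196.4]
c1 [608.2 381.4]
c2 [634.6 290.5]
c3 [493.9 247.4]
sq1 [440.6 191. ]
sq2 [470.8 178.1]
sq3 [451.2 143.1]
sq4 [422.2 157.7]
```

```bash
python3 plan.py 5 .5885 .1625 .05 128.3
```

```text
[[5,0.47,0.07,3.05,0,0,-0.012],[5,0.47,0.07,3.05,0,0,-0.012],[5,0.47,0.09,3.05,0,0,-0.012],[5,0.47,0.08,3.05,0,0,-0.012]]
```

Call:
{"name": "move_arm", "arguments": {"steps": [[5,0.5,0.1,3,0,0,-0.01],[5,0.5,0.1,3,0,0,-0.01],[5,0.5,0.1,3,0,0,-0.01],[5,0.5,0.1,2.5,0,0,-0.01],[5,0,0,0,0,0,0]]}}

```text
time_s: 14.03
tool_pos: [0.5847, 0.1612, 0.0525]
tool_rot: [-179.4, -0.2, 127.7]
force: [-1.3, -1.1, -0.6]
grip_width: 0.0507
```

Call:
{"name": "move_arm", "arguments": {"steps": [[5,0,0,0,0,0,0],[5,0,0,0,0,0,0],[5,0,0,0,0,0,0]]}}

```text
time_s: 14.28
tool_pos: [0.5914, 0.1625, 0.0609]
tool_rot: [179.8, 0.1, 127.6]
force: [0.0, -0.2, 0.2]
grip_width: 0.0498
```

```bash
python3 plan.py 5 .5885 .1625 .027 128.3;python3 -c "
from h import *
c,p,Rt=snap('w13');print(p, env.get_obs()['tool_rot'])"
```

```text
[[5,0.18,-0.23,3.39,0,0,-0.011]]
[0.59144979 0.16250001 0.06086585] [1.79799615e+02 7.81961314e-02 1.27670888e+02]
```

View pics/w13.png

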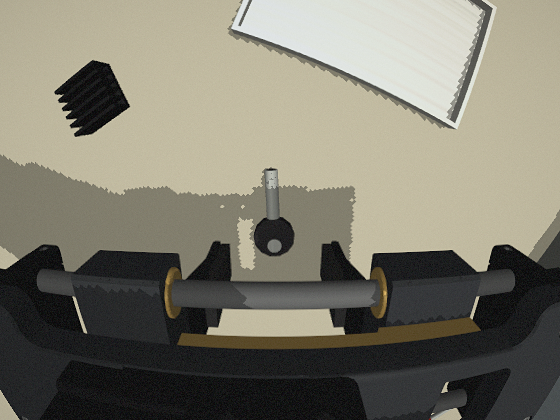

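```bash
python3 pts.py w13 k,274,236,.006 tip,271,170,.005
```

```text
k [588.6 163.9]
tip [561.7 195.9]
```

Call:
{"name": "move_arm", "arguments": {"steps": [[5,0.2,-0.2,1.5,0,0,-0.03],[5,0,0,1.2,0,0,-0.01],[5,0,0,0.6,0,0,0],[5,0,0,0,0,0,0],[5,0,0,0,0,0,0]]}}

```text
time_s: 14.75
tool_pos: [0.5872, 0.1636, 0.0258]
tool_rot: [180.0, 0.0, 130.0]
force: [-0.4, -0.0, -0.7]
grip_width: 0.0503
```

Call:
{"name": "move_arm", "arguments": {"steps": [[3,0,0,0,0,0,0],[1.5,0,0,0,0,0,0],[1.5,0,0,0,0,0,0],[1.5,0,0,0,0,0,0],[1.5,0,0,0,0,0,0]], "force": 15}}

```text
time_s: 15.17
tool_pos: [0.5868, 0.1637, 0.0256]
tool_rot: [180.0, 0.0, 130.0]
force: [-0.0, 0.8, -0.9]
grip_width: 0.0252
```

Call:
{"name": "move_arm", "arguments": {"steps": [[1.5,0,0,0,0,0,0],[1.5,0,0,-1,0,0,0],[1.5,0,0,-2,0,0,0],[1.5,0,0,-2,0,0,0],[1.5,0,0,0,0,0,0]]}}

```text
time_s: 15.58
tool_pos: [0.5897, 0.1643, 0.0804]
tool_rot: [179.6, 0.1, 130.0]
force: [0.7, 0.5, 0.4]
grip_width: 0.0248
```

```bash
python3 plan.py 1.5 .6275 -.026 .09 101;python3 -c "
from h import *
c,p,Rt=snap('w14');print(p, env.get_obs()['tool_rot'])"
```

```text
[[1.5,-3.4,-1.87,-0.19,0,0,0.101],[1.5,-3.57,-1.52,-0.2,0,0,0.101],[1.5,-3.71,-1.14,-0.19,0,0,0.101],[1.5,-3.8,-0.77,-0.19,0,0,0.101],[1.5,-3.86,-0.39,-0.19,0,0,0.101]]
[0.58969902 0.16431111 0.08035264] [1.79706348e+02 9.09704137e-02 1.30043366e+02]
```

View pics/w14.png

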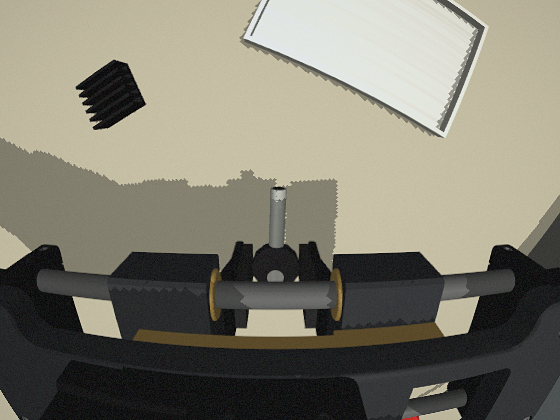

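Call:
{"name": "move_arm", "arguments": {"steps": [[1.5,-3.4,-1.9,-0.2,0,0,0.1],[1.5,-3.6,-1.5,-0.2,0,0,0.1],[1.5,-3.7,-1.1,-0.2,0,0,0.1],[1.5,-3.8,-0.8,-0.2,0,0,0.1],[1.5,-3.8,-0.4,-0.2,0,0,0.1]]}}

```text
time_s: 16.05
tool_pos: [0.6244, -0.0278, 0.0851]
tool_rot: [-179.9, -0.0, 101.1]
force: [0.1, 0.3, 0.6]
grip_width: 0.0251
```

Call:
{"name": "move_arm", "arguments": {"steps": [[1.5,0,0,1,0,0,0],[1.5,0,0,1,0,0,0],[1.5,0,0,0,0,0,0],[1.5,0,0,0,0,0,0],[1.5,0,0,0,0,0,0]]}}

```text
time_s: 16.47
tool_pos: [0.6245, -0.0239, 0.0651]
tool_rot: [-180.0, -0.1, 101.6]
force: [-0.2, 0.6, 0.2]
grip_width: 0.0252
```

```bash
python3 plan.py 1.5 .6275 -.026 .035 101;python3 -c "
from h import *
c,p,Rt=snap('w15');print(p, env.get_obs()['tool_rot'])"
```

```text
[[1.5,-0.26,0.25,3.01,0,0,0.01]]
[ 0.62454731 -0.02394456  0.06510946] [ 1.79996990e+02 -4.09085788e-02  1.01568755e+02]
```

View pics/w15.png

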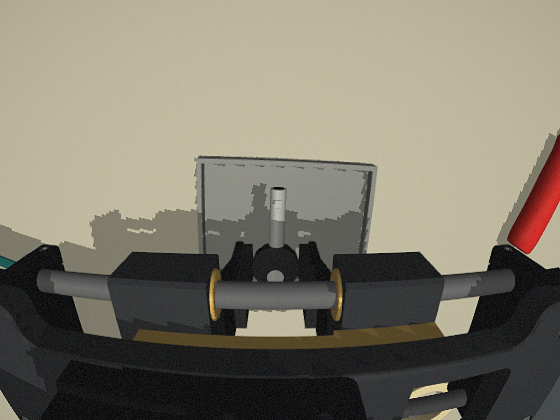

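```bash
python3 pts.py w15 c1,197.5,156.5,.012 c2,377,165,.012 mid,289,160,.012 t,278,190,.045
```

```text
c1 [567.6  19. ]
c2 [674.3  36. ]
mid [621.4  27.3]
t [616.9  15.9]
```

Call:
{"name": "move_arm", "arguments": {"steps": [[1.5,-0.3,0.2,1,0,0,0],[1.5,-0.1,0.1,1,0,0,0.02],[1.5,0,0,0.8,0,0,0.02],[1.5,0,0,0,0,0,0],[1.5,0,0,0,0,0,0]]}}

```text
time_s: 16.93
tool_pos: [0.6277, -0.0294, 0.0363]
tool_rot: [-179.9, -0.0, 99.1]
force: [1.3, 0.1, 0.6]
grip_width: 0.0251
```

Call:
{"name": "move_arm", "arguments": {"steps": [[1.5,0,0,0.3,0,0,0],[1.5,0,0,0.2,0,0,0],[1.5,0,0,0,0,0,0],[1.5,0,0,0,0,0,0],[1.5,0,0,0,0,0,0]]}}

```text
time_s: 17.35
tool_pos: [0.6287, -0.0294, 0.0328]
tool_rot: [180.0, -0.0, 99.1]
force: [-0.4, -0.1, -0.0]
grip_width: 0.0251
```

Call:
{"name": "move_arm", "arguments": {"steps": [[1.5,0.2,0,0.15,0,0,0],[1.5,0,0,0.15,0,0,0],[1.5,0,0,0.1,0,0,0],[1.5,0,0,0,0,0,0],[1.5,0,0,0,0,0,0]]}}

```text
time_s: 17.77
tool_pos: [0.6283, -0.0273, 0.0286]
tool_rot: [180.0, -0.0, 99.1]
force: [-0.5, 1.1, -0.7]
grip_width: 0.0249
```

Call:
{"name": "move_arm", "arguments": {"steps": [[1.5,0,0,0.05,0,0,0],[1.5,0,0,0,0,0,0],[4,0,0,0,0,0,0],[4,0,0,0,0,0,0],[4,0,0,0,0,0,0]]}}

```text
time_s: 18.18
tool_pos: [0.6294, -0.0275, 0.0285]
tool_rot: [179.9, 0.0, 99.1]
force: [2.0, -0.4, 2.9]
grip_width: 0.0364
```

Call:
{"name": "move_arm", "arguments": {"steps": [[4,0,0,-1,0,0,0],[4,0,0,-3,0,0,0],[4,0,0,-4,0,0,0],[6,0,0,-4,0,0,0],[6,0,0,0,0,0,0]]}}

```text
time_s: 18.6
tool_pos: [0.6326, -0.0286, 0.1569]
tool_rot: [179.3, 0.1, 99.1]
force: [1.7, -0.9, 0.5]
grip_width: 0.0475
```

```bash
python3 -c "
from h import *
c,p,Rt=snap('w16');print(p, env.get_obs()['tool_rot'])"; python3 plan.py 7 .47 .14 .2 155
```

```text
[ 0.632622   -0.02855576  0.15689624] [1.79504787e+02 4.23763675e-02 9.90803520e+01]
[[7,2.13,-1.47,-0.52,0,0,-0.108],[7,2.27,-1.24,-0.52,0,0,-0.108],[7,2.4,-0.98,-0.51,0,0,-0.108],[7,2.48,-0.72,-0.52,0,0,-0.108],[7,2.55,-0.44,-0.52,0,0,-0.108]]
[[7,2.58,-0.17,-0.52,0,0,-0.108],[7,2.59,0.11,-0.51,0,0,-0.108],[7,2.55,0.39,-0.52,0,0,-0.108],[7,2.51,0.66,-0.52,0,0,-0.108]]
```

View pics/w16.png

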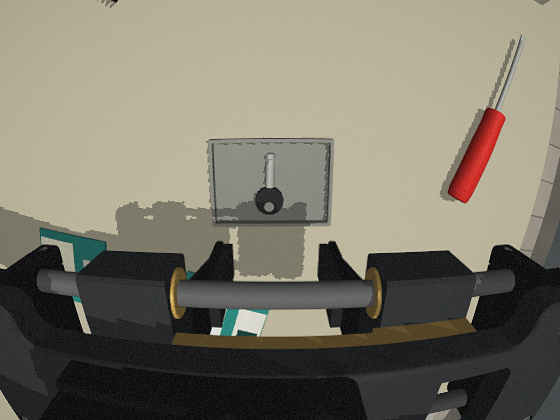

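The key lies flat in the small tray, with its head at (269,200). Next is the square sink.

```bash
python3 plan.py 7 .437 .15 .18 63
```

```text
[[7,2.95,-2.34,-0.38,0,0,0.09],[7,2.73,-2.59,-0.38,0,0,0.09],[7,2.49,-2.82,-0.38,0,0,0.09],[7,2.22,-3.04,-0.38,0,0,0.09],[7,1.94,-3.23,-0.38,0,0,0.09]]
[[7,1.64,-3.38,-0.38,0,0,0.09],[7,1.33,-3.52,-0.38,0,0,0.09]]
```

Call:
{"name": "move_arm", "arguments": {"steps": [[7,3.0,-2.3,-0.4,0,0,0.09],[7,2.7,-2.6,-0.4,0,0,0.09],[7,2.5,-2.8,-0.4,0,0,0.09],[7,2.2,-3.0,-0.4,0,0,0.09],[7,1.9,-3.2,-0.4,0,0,0.09]]}}

```text
time_s: 19.07
tool_pos: [0.4883, 0.0999, 0.1669]
tool_rot: [-179.9, 0.1, 73.1]
force: [0.9, 0.3, 0.3]
grip_width: 0.0693
```

Call:
{"name": "move_arm", "arguments": {"steps": [[7,1.6,-3.4,-0.4,0,0,0.09],[7,1.3,-3.5,-0.4,0,0,0.09],[7,0,0,0,0,0,0],[7,0,0,0,0,0,0],[7,0,0,0,0,0,0]]}}

```text
time_s: 19.48
tool_pos: [0.4362, 0.1476, 0.1754]
tool_rot: [-180.0, 0.1, 63.4]
force: [0.5, -0.2, 0.8]
grip_width: 0.0703
```

```bash
python3 -c "
from h import *
c,p,Rt=snap('w17');print(p, env.get_obs()['tool_rot'])"
```

```text
[0.43623542 0.14763122 0.17539789] [-1.79996139e+02  6.42247110e-02  6.32535551e+01]
```

View pics/w17.png

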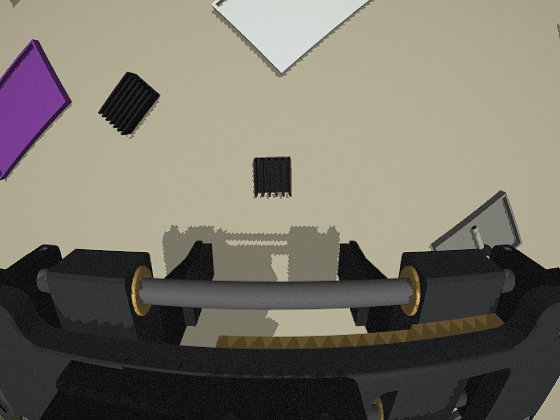

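The square sink is at (272,176), with its fins running along the image's vertical, which is tool x. The yaw is right.

```bash
python3 pts.py w17 a,253,157,.022 b,291,157,.022 c,292,194,.022 d,254,195,.022 m,272.5,176,.022; python3 plan.py 6 .444 .166 .06 k
```

```text
a [435.3 191.5]
b [465.6 176.2]
c [451.5 145.1]
d [419.8 159.9]
m [443.  168.1]
[[6,0.67,-0.07,3.85,0,0,-0.0],[6,0.67,-0.06,3.84,0,0,-0.0],[6,0.68,-0.07,3.85,0,0,-0.0]]
```

Call:
{"name": "move_arm", "arguments": {"steps": [[6,0.7,0,3.8,0,0,-0.01],[6,0.8,-0.1,3.8,0,0,-0.01],[6,0.8,-0.1,3,0,0,0],[6,0,0,0,0,0,0],[6,0,0,0,0,0,0]]}}

```text
time_s: 19.95
tool_pos: [0.4443, 0.1677, 0.0686]
tool_rot: [-179.9, 0.3, 64.3]
force: [-0.1, 0.5, -0.7]
grip_width: 0.0603
```

Call:
{"name": "move_arm", "arguments": {"steps": [[6,0,0,0,0,0,0],[6,0,0,0,0,0,0]]}}

```text
time_s: 20.12
tool_pos: [0.4465, 0.1695, 0.0719]
tool_rot: [179.9, -0.2, 64.4]
force: [-0.2, 0.6, 0.3]
grip_width: 0.0598
```

```bash
python3 plan.py 6 .443 .168 .029 k;python3 -c "
from h import *
c,p,Rt=snap('w18');print(p, env.get_obs()['tool_rot'])"
```

```text
[[6,-0.14,-0.13,2.14,0,0,-0.0],[6,-0.15,-0.12,2.15,0,0,-0.0]]
[0.44649221 0.16949588 0.07188083] [179.89561321  -0.19252515  64.37572615]
```

View pics/w18.png

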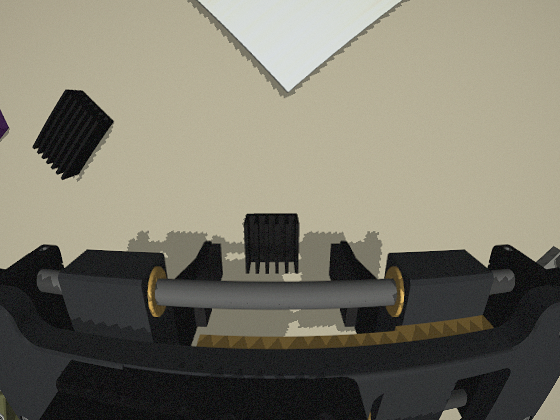

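The sink is centred between the fingers at (271,240), so I'll go down and grip it.

Call:
{"name": "move_arm", "arguments": {"steps": [[6,-0.1,-0.1,2,0,0,0],[6,-0.1,-0.1,2,0,0,0],[6,0,0,0.2,0,0,0],[6,0,0,0,0,0,0],[6,0,0,0,0,0,0]]}}

```text
time_s: 20.58
tool_pos: [0.443, 0.1692, 0.0293]
tool_rot: [179.9, -0.1, 64.4]
force: [-0.6, 0.6, 0.8]
grip_width: 0.0599
```

Call:
{"name": "move_arm", "arguments": {"steps": [[4,0,0,0,0,0,0],[2.5,0,0,0,0,0,0],[2.5,0,0,0,0,0,0],[2.5,0,0,0,0,0,0],[2.5,0,0,0,0,0,0]], "force": 20}}

```text
time_s: 21.0
tool_pos: [0.4422, 0.169, 0.0282]
tool_rot: [180.0, -0.0, 64.4]
force: [1.0, -0.1, -0.1]
grip_width: 0.0346
```

Call:
{"name": "move_arm", "arguments": {"steps": [[2.5,0,0,0,0,0,0],[2.5,0,0,-1,0,0,0],[2.5,0,0,-2,0,0,0],[2.5,0,0,-3,0,0,0],[2.5,0,0,0,0,0,0]]}}

```text
time_s: 21.42
tool_pos: [0.4453, 0.1701, 0.0929]
tool_rot: [179.8, -0.4, 64.4]
force: [1.5, 0.4, -0.1]
grip_width: 0.0337
```

```bash
python3 plan.py 2.5 .577 .321 .085 107
```

```text
[[2.5,2.76,0.77,0.11,0,0,-0.106],[2.5,2.66,1.05,0.11,0,0,-0.106],[2.5,2.53,1.33,0.12,0,0,-0.106],[2.5,2.38,1.59,0.11,0,0,-0.106],[2.5,2.2,1.83,0.11,0,0,-0.106]]
[[2.5,1.99,2.05,0.11,0,0,-0.106],[2.5,1.77,2.26,0.12,0,0,-0.106]]
```

Call:
{"name": "move_arm", "arguments": {"steps": [[2.5,2.8,0.8,0.1,0,0,-0.106],[2.5,2.7,1.1,0.1,0,0,-0.106],[2.5,2.5,1.3,0.1,0,0,-0.106],[2.5,2.4,1.6,0.1,0,0,-0.106],[2.5,2.2,1.8,0.1,0,0,-0.106]]}}

```text
time_s: 21.83
tool_pos: [0.5372, 0.2783, 0.0828]
tool_rot: [-180.0, -0.0, 95.1]
force: [0.2, -0.9, -0.2]
grip_width: 0.0338
```

Call:
{"name": "move_arm", "arguments": {"steps": [[2.5,2.0,2.0,0.5,0,0,-0.106],[2.5,1.8,2.2,0.5,0,0,-0.106],[2.5,0,0,0,0,0,0],[2.5,0,0,0,0,0,0],[2.5,0,0,0,0,0,0]]}}

```text
time_s: 22.25
tool_pos: [0.5726, 0.3194, 0.0725]
tool_rot: [-179.9, 0.1, 106.9]
force: [-0.7, 0.5, 0.2]
grip_width: 0.0337
```

```bash
python3 plan.py 2.5 .577 .321 .04 107;python3 -c "
from h import *
c,p,Rt=snap('w19');print(p, env.get_obs()['tool_rot'])"
```

```text
[[2.5,0.02,0.47,3.25,0,0,-0.002]]
[0.57258696 0.31944582 0.07249154] [-1.79947616e+02  4.20403699e-02  1.06835796e+02]
```

View pics/w19.png

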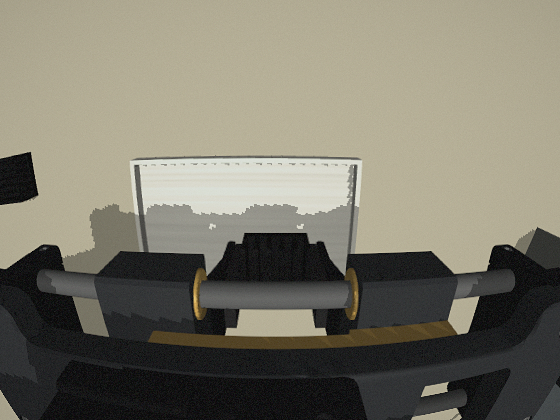

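```bash
python3 pts.py w19 c1,130.5,160,.012 c2,362,158,.012 mid,246,157,.012
```

```text
c1 [466.6 341.4]
c2 [608.2 384.4]
mid [539.7 363.5]
```

Call:
{"name": "move_arm", "arguments": {"steps": [[2.5,0.1,0.3,1,0,0,0],[2.5,0.2,0.2,1,0,0,0],[2.5,0,0,1,0,0,0],[2.5,0,0,0,0,0,0],[2.5,0,0,0,0,0,0]]}}

```text
time_s: 22.72
tool_pos: [0.5759, 0.3242, 0.0414]
tool_rot: [-179.8, 0.0, 106.9]
force: [1.0, -0.3, 0.4]
grip_width: 0.0336
```

Call:
{"name": "move_arm", "arguments": {"steps": [[2.5,0,0,0.2,0,0,0],[2.5,0,0,0.2,0,0,0],[2.5,0,0,0,0,0,0],[2.5,0,0,0,0,0,0],[2.5,0,0,0,0,0,0]]}}

```text
time_s: 23.13
tool_pos: [0.5771, 0.3249, 0.0392]
tool_rot: [180.0, -0.0, 106.9]
force: [0.1, -0.3, -0.1]
grip_width: 0.0335
```

Call:
{"name": "move_arm", "arguments": {"steps": [[2.5,0,0,0.3,0,0,0],[2.5,0,0,0.3,0,0,0],[2.5,0,0,0.1,0,0,0],[2.5,0,0,0,0,0,0],[2.5,0,0,0,0,0,0]]}}

```text
time_s: 23.55
tool_pos: [0.5769, 0.3248, 0.0317]
tool_rot: [-180.0, -0.0, 107.0]
force: [0.1, 0.5, -1.3]
grip_width: 0.0338
```

Call:
{"name": "move_arm", "arguments": {"steps": [[2.5,0,0,0.05,0,0,0],[2.5,0,0,0,0,0,0],[2.5,0,0,0,0,0,0]]}}

```text
time_s: 23.8
tool_pos: [0.5769, 0.3249, 0.0314]
tool_rot: [-180.0, -0.0, 107.0]
force: [-0.4, 0.5, -0.3]
grip_width: 0.0339
```

Call:
{"name": "move_arm", "arguments": {"steps": [[2.5,0,0,0.05,0,0,0],[2.5,0,0,0,0,0,0],[4.2,0,0,0,0,0,0],[4.2,0,0,0,0,0,0],[4.2,0,0,0,0,0,0]]}}

```text
time_s: 24.22
tool_pos: [0.577, 0.3249, 0.0308]
tool_rot: [180.0, -0.0, 107.0]
force: [1.3, 0.5, -0.2]
grip_width: 0.0405
```

Call:
{"name": "move_arm", "arguments": {"steps": [[4.2,0,0,-1,0,0,0],[4.2,0,0,-3,0,0,0],[4.2,0,0,-4,0,0,0],[6,0,0,-4,0,0,0],[6,0,0,-2,0,0,0]]}}

```text
time_s: 24.63
tool_pos: [0.5791, 0.3257, 0.1773]
tool_rot: [179.6, -0.1, 106.9]
force: [1.4, 0.4, 0.9]
grip_width: 0.049
```

```bash
python3 -c "
from h import *
c,p,Rt=snap('w20');print(p, env.get_obs()['tool_rot'],env.get_obs()['qpos'])"; python3 plan.py 7 .375 .29 .18 200
```

```text
[0.57909999 0.32566076 0.17731316] [179.30253821  -0.22611177 106.93534273] [-49.08267016  22.71207107  22.74804575  87.08983486  -9.16225548
  71.29206996  -8.15223733]
[[7,0.18,-1.48,0,0,0,-0.116],[7,0.35,-1.45,0.01,0,0,-0.116],[7,0.51,-1.4,0,0,0,-0.116],[7,0.68,-1.33,0,0,0,-0.116],[7,0.82,-1.25,0.01,0,0,-0.116]]
[[7,0.96,-1.14,0,0,0,-0.116],[7,1.08,-1.02,0.01,0,0,-0.116],[7,1.2,-0.89,0,0,0,-0.116],[7,1.29,-0.74,0,0,0,-0.116],[7,1.37,-0.59,0.01,0,0,-0.116]]
[[7,1.43,-0.43,0,0,0,-0.116],[7,1.47,-0.26,0,0,0,-0.116],[7,1.49,-0.08,0.01,0,0,-0.116],[7,1.49,0.08,0,0,0,-0.116]]
```

View pics/w20.png

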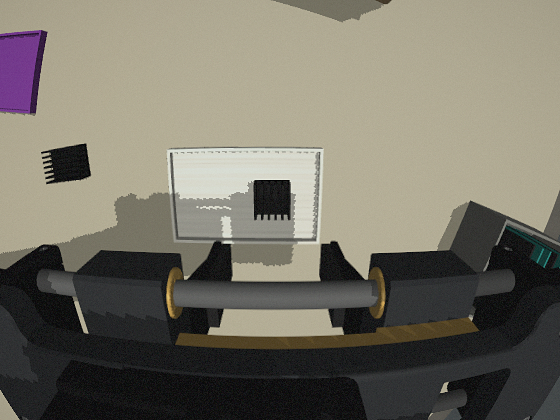

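The square sink lies in the silver tray at (271,200), fins up. Next is the long sink.

Call:
{"name": "move_arm", "arguments": {"steps": [[7,0.2,-1.5,0,0,0,-0.116],[7,0.3,-1.5,0,0,0,-0.116],[7,0.5,-1.4,0,0,0,-0.116],[7,0.7,-1.3,0,0,0,-0.116],[7,0.8,-1.3,0,0,0,-0.116]]}}

```text
time_s: 25.1
tool_pos: [0.5023, 0.3109, 0.1713]
tool_rot: [180.0, 0.0, 140.5]
force: [0.3, -0.6, 0.3]
grip_width: 0.0695
```

Call:
{"name": "move_arm", "arguments": {"steps": [[7,1.0,-1.1,0,0,0,-0.116],[7,1.1,-1.0,0,0,0,-0.116],[7,1.2,-0.9,0,0,0,-0.116],[7,1.3,-0.7,0,0,0,-0.116],[7,1.4,-0.6,0,0,0,-0.116]]}}

```text
time_s: 25.52
tool_pos: [0.4285, 0.2989, 0.1713]
tool_rot: [180.0, 0.0, 173.7]
force: [-1.0, 0.2, -1.1]
grip_width: 0.0701
```

Call:
{"name": "move_arm", "arguments": {"steps": [[7,1.4,-0.4,0,0,0,-0.116],[7,1.5,-0.3,0,0,0,-0.116],[7,1.5,-0.1,0,0,0,-0.116],[7,1.5,0.1,0,0,0,-0.116],[7,0,0,0,0,0,0]]}}

```text
time_s: 25.93
tool_pos: [0.3678, 0.2883, 0.1711]
tool_rot: [180.0, -0.1, -159.7]
force: [-0.4, 0.7, 0.3]
grip_width: 0.0699
```

Call:
{"name": "move_arm", "arguments": {"steps": [[7,0,0,0,0,0,0],[7,0,0,0,0,0,0]]}}

```text
time_s: 26.1
tool_pos: [0.371, 0.2886, 0.1714]
tool_rot: [180.0, 0.1, -160.1]
force: [0.0, 0.1, 0.5]
grip_width: 0.07
```

```bash
python3 -c "
from h import *
c,p,Rt=snap('w21');print(p, env.get_obs()['tool_rot'],env.get_obs()['qpos'])"
```

```text
[0.37099494 0.28861196 0.17136724] [ 1.79985676e+02  6.16288580e-02 -1.60143030e+02] [-50.94140535  -0.64616877   9.79680585 113.85951198   0.12952466
  66.71466363  68.66068964]
```

View pics/w21.png

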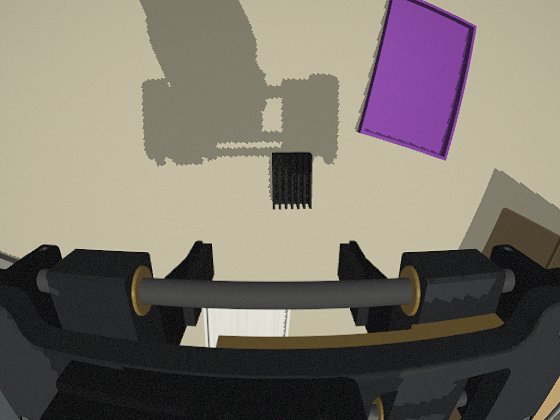

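The long sink is at (292,180), with its fins along tool x.

```bash
python3 pts.py w21 a,272,153,.022 b,312,153,.022 c,312,206,.022 d,272,207,.022 m,292,179,.022; python3 plan.py 6 .352 .294 .07 k
```

```text
a [330.6 270.9]
b [318.4 304. ]
c [363.8 321.8]
d [377.2 287.6]
m [346.5 295.6]
[[6,0.54,0.39,3.37,0,0,-0.0],[6,0.54,0.38,3.38,0,0,-0.0],[6,0.54,0.39,3.37,0,0,-0.0]]
```

Call:
{"name": "move_arm", "arguments": {"steps": [[6,0.7,0.5,3.4,0,0,-0.01],[6,0.7,0.5,3.4,0,0,0],[6,0.5,0.4,3.0,0,0,0],[6,0,0,0,0,0,0],[6,0,0,0,0,0,0]]}}

```text
time_s: 26.57
tool_pos: [0.3473, 0.2942, 0.072]
tool_rot: [-179.9, -0.2, -159.5]
force: [0.5, 0.8, 0.2]
grip_width: 0.0606
```

Call:
{"name": "move_arm", "arguments": {"steps": [[6,0,0,0,0,0,0],[6,0,0,0,0,0,0]]}}

```text
time_s: 26.73
tool_pos: [0.3495, 0.2961, 0.075]
tool_rot: [179.9, 0.2, -159.5]
force: [-0.8, 0.7, 0.0]
grip_width: 0.0601
```

```bash
python3 plan.py 6 .348 .295 .029 k;python3 -c "
from h import *
c,p,Rt=snap('w22');print(p, env.get_obs()['tool_rot'])"
```

```text
[[6,0.09,-0.03,2.3,0,0,-0.0],[6,0.09,-0.02,2.3,0,0,-0.0]]
[0.34954732 0.29613149 0.07501989] [ 179.90087683    0.2143027  -159.49088182]
```

View pics/w22.png

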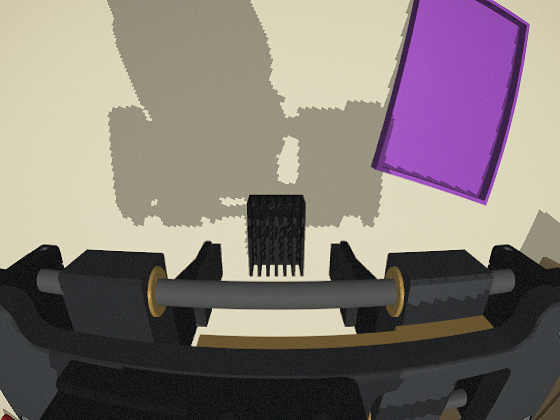

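It's centred at (276,235). I'll descend and grip.

Call:
{"name": "move_arm", "arguments": {"steps": [[6,0.1,0,2.2,0,0,0],[6,0.1,0,2.2,0,0,0],[6,0,0,0.1,0,0,0],[6,0,0,0,0,0,0],[6,0,0,0,0,0,0]]}}

```text
time_s: 27.2
tool_pos: [0.3467, 0.295, 0.0293]
tool_rot: [179.9, 0.1, -159.4]
force: [0.2, -1.1, 1.1]
grip_width: 0.0598
```

Call:
{"name": "move_arm", "arguments": {"steps": [[4,0,0,0,0,0,0],[2.5,0,0,0,0,0,0],[2.5,0,0,0,0,0,0],[2.5,0,0,0,0,0,0],[2.5,0,0,0,0,0,0]], "force": 25}}

```text
time_s: 27.62
tool_pos: [0.3458, 0.2946, 0.0283]
tool_rot: [180.0, 0.0, -159.4]
force: [-0.4, -1.4, 2.2]
grip_width: 0.0361
```

Call:
{"name": "move_arm", "arguments": {"steps": [[2.5,0,0,0,0,0,0],[2.5,0,0,-1,0,0,0],[2.5,0,0,-2,0,0,0],[2.5,0,0,-3,0,0,0],[2.5,0,0,0,0,0,0]]}}

```text
time_s: 28.03
tool_pos: [0.3482, 0.2967, 0.093]
tool_rot: [179.8, 0.4, -159.4]
force: [1.3, 1.3, -0.3]
grip_width: 0.036
```

```bash
python3 plan.py 2.5 .519 .306 .085 -163
```

```text
[[2.5,-3.26,-1.02,0.16,0,0,0.012],[2.5,-3.28,-0.99,0.16,0,0,0.012],[2.5,-3.29,-0.95,0.16,0,0,0.012],[2.5,-3.3,-0.9,0.16,0,0,0.012],[2.5,-3.31,-0.87,0.16,0,0,0.012]]
```

Call:
{"name": "move_arm", "arguments": {"steps": [[2.5,-3.3,-1.0,0.1,0,0,0.012],[2.5,-3.3,-1.0,0.1,0,0,0.012],[2.5,-3.3,-0.9,0.1,0,0,0.012],[2.5,-3.3,-0.9,0.1,0,0,0.012],[2.5,-3.3,-0.9,0.1,0,0,0.012]]}}

```text
time_s: 28.45
tool_pos: [0.5183, 0.3043, 0.0829]
tool_rot: [180.0, -0.0, -162.9]
force: [-0.4, 0.7, -1.0]
grip_width: 0.0357
```

Call:
{"name": "move_arm", "arguments": {"steps": [[2.5,0,0,1,0,0,0],[2.5,0,0,1,0,0,0],[2.5,0,0,0,0,0,0],[2.5,0,0,0,0,0,0],[2.5,0,0,0,0,0,0]]}}

```text
time_s: 28.87
tool_pos: [0.5156, 0.3047, 0.0629]
tool_rot: [180.0, -0.1, -162.8]
force: [0.6, -0.1, -1.3]
grip_width: 0.0356
```

```bash
python3 plan.py 2.5 .5195 .3065 .04 -163;python3 -c "
from h import *
c,p,Rt=snap('w23');print(p, env.get_obs()['tool_rot'])"
```

```text
[[2.5,-0.43,0.06,2.29,0,0,0.004]]
[0.51555751 0.3046908  0.06288967] [ 1.79957064e+02  4.40008754e-03 -1.62787385e+02]
```

View pics/w23.png

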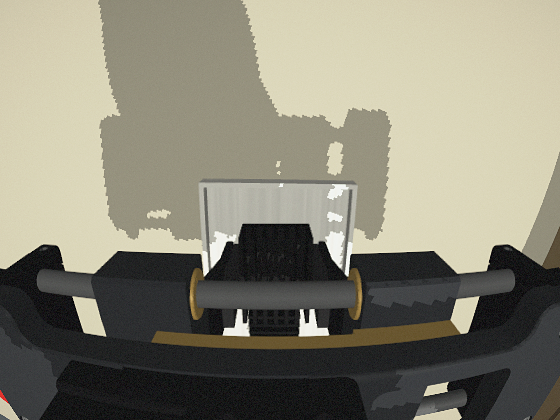

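```bash
python3 pts.py w23 c1,200,181,.012 c2,357,182,.012
```

```text
c1 [490.8 249.9]
c2 [463.5 339.7]
```

Call:
{"name": "move_arm", "arguments": {"steps": [[2.5,-0.2,0.1,0.8,0,0,0],[2.5,-0.1,0.1,0.8,0,0,0],[2.5,0,0,0.6,0,0,0],[2.5,0,0,0,0,0,0],[2.5,0,0,0,0,0,0]]}}

```text
time_s: 29.33
tool_pos: [0.5186, 0.3067, 0.04]
tool_rot: [-180.0, -0.1, -162.9]
force: [-0.6, 0.6, -0.2]
grip_width: 0.0357
```

Call:
{"name": "move_arm", "arguments": {"steps": [[2.5,0,0,0.2,0,0,0],[2.5,0,0,0.2,0,0,0],[2.5,0,0,0,0,0,0],[2.5,0,0,0,0,0,0],[2.5,0,0,0,0,0,0]]}}

```text
time_s: 29.75
tool_pos: [0.5193, 0.3071, 0.037]
tool_rot: [180.0, 0.0, -162.9]
force: [-0.1, -0.5, -0.2]
grip_width: 0.0357
```

Call:
{"name": "move_arm", "arguments": {"steps": [[2.5,0,0,0.2,0,0,0],[2.5,0,0,0.2,0,0,0],[2.5,0,0,0.1,0,0,0],[2.5,0,0,0,0,0,0],[2.5,0,0,0,0,0,0]]}}

```text
time_s: 30.17
tool_pos: [0.5191, 0.307, 0.0317]
tool_rot: [180.0, -0.0, -162.9]
force: [-0.3, 0.0, 0.0]
grip_width: 0.0357
```

Call:
{"name": "move_arm", "arguments": {"steps": [[2.5,0,0,0.05,0,0,0],[2.5,0,0,0,0,0,0],[2.5,0,0,0,0,0,0]]}}

```text
time_s: 30.42
tool_pos: [0.5192, 0.307, 0.0314]
tool_rot: [180.0, 0.0, -162.9]
force: [0.2, 0.5, -0.4]
grip_width: 0.0355
```

Call:
{"name": "move_arm", "arguments": {"steps": [[2.5,0,0,0.05,0,0,0],[2.5,0,0,0,0,0,0],[4.5,0,0,0,0,0,0],[4.5,0,0,0,0,0,0],[4.5,0,0,0,0,0,0]]}}

```text
time_s: 30.83
tool_pos: [0.5192, 0.3071, 0.0308]
tool_rot: [180.0, 0.0, -162.9]
force: [-0.7, 0.3, -0.1]
grip_width: 0.0435
```

Call:
{"name": "move_arm", "arguments": {"steps": [[4.5,0,0,-1,0,0,0],[4.5,0,0,-3,0,0,0],[4.5,0,0,-4,0,0,0],[4.5,0,0,-4,0,0,0],[4.5,-3,0,-2,0,0,0]]}}

```text
time_s: 31.25
tool_pos: [0.5461, 0.3166, 0.1773]
tool_rot: [179.8, 0.2, -162.8]
force: [1.4, 1.3, 0.8]
grip_width: 0.045
```

Call:
{"name": "move_arm", "arguments": {"steps": [[4.5,-3,0,-2,0,0,0],[4.5,-2,0,0,0,0,0],[4.5,0,0,0,0,0,0],[4.5,0,0,0,0,0,0]]}}

```text
time_s: 31.58
tool_pos: [0.5961, 0.3303, 0.191]
tool_rot: [-180.0, -0.0, -162.9]
force: [-1.1, 0.2, -0.4]
grip_width: 0.0449
```

```bash
python3 -c "
from h import *
c,p,Rt=snap('w24');print(p)
for n in ['top','side']:
    c=viewer.read_camera(n);cv2.imwrite(f'pics/{n}24.png',c['img'][:,:,::-1])
    if n=='top':
        hsv=cv2.cvtColor(c['img'],cv2.COLOR_RGB2HSV)
        for nm,(x0,x1,y0,y1) in dict(da=(336,392,102,160),db=(330,386,182,240)).items():
            m=cv2.inRange(hsv[y0:y1,x0:x1],(80,90,50),(100,255,255)); cs,_=cv2.findContours(m,0,cv2.CHAIN_APPROX_NONE);k=max(cs,key=cv2.contourArea)
            P=np.array([ptop(c,q[0]+[x0,y0],.0034)[:2]*1e3 for q in k],np.float32);print(nm,cv2.minAreaRect(P))
"
```

```text
[0.59614624 0.33033235 0.1910092 ]
da ((596.8849487304688, -168.0934600830078), (86.228515625, 89.40096282958984), 82.48709106445312)
db ((415.692138671875, -146.6970672607422), (88.80406951904297, 86.56303405761719), 0.11731818318367004)
```

View pics/w24.png

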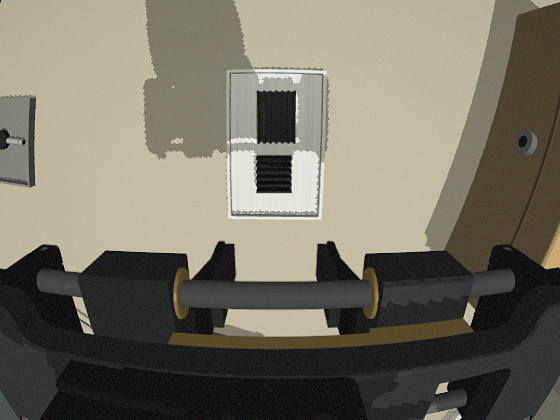

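View pics/top24.png

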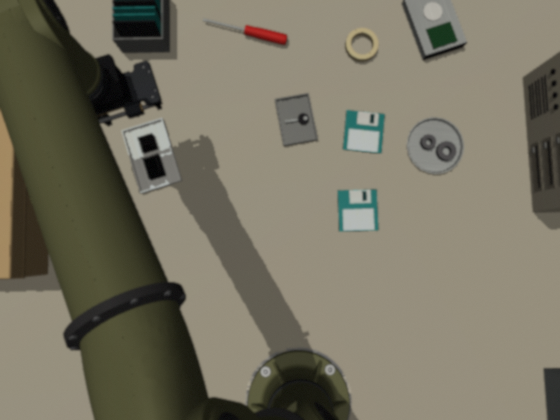

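View pics/side24.png

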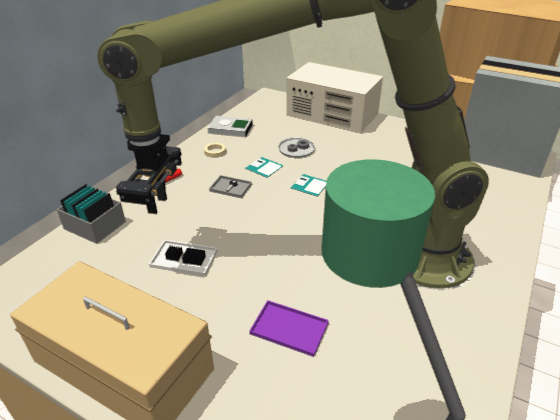

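The last pictures show every part in its tray: both sinks at (276,117) and (274,173) in the wrist view, and the magnets at (428,143) and (446,151) and the key at (300,120) in the top view. The diskettes haven't moved and the arm is clear.

```bash
python3 -c "
from cell import env,job
print(job.sign_off()); print(env.get_obs()['time_s'])"
```

```text
the job is handed in; nothing more can be done
None
the job is handed in; nothing more can be done
```

The job is handed in, at about 32 s on the robot's clock; sign-off gives no verdict. Both magnets went into the round dish first. Then I put the key in the small tray, the square sink in the silver tray, and the long sink beside it.

- **Last checks:** the final top, side and wrist pictures show every part flat and apart in its own tray, with the sinks' fins up. The fingers are open and the arm is clear. Both diskettes measured within 0.2 mm of where they started.
- **Disagreements:**
  - The top and wrist cameras differed by 2–5 mm on the tray and part positions. I mostly used the wrist values for placing.
  - Arm readings taken right after a move were up to about 8 mm off until it settled, so I let it settle before each set-down.
  - The gripper read 32 mm on the 34 mm small magnet. The magnet stayed held and ended where intended.

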